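# Refit the air-filter cassette and snap the air box shut

## Task

Put the clean filter cassette (the one with the tongue and the finger fin) back into the open air box: tilt it, hook its tongue under the lip inside the wall on the latch side, then lower the other edge until it lies flat on its seat. Then swing the cover shut and press it until the latch snaps in, and leave the other things on the bench where they are.

Things in the scene. Friction and masses are not known exactly. Their poses are not given: they have to be found in the camera images.
- airbox: Grey plastic air box, open on top, fixed to the bench; 200 x 160 mm, rim 72 mm high. Origin: centre of its underside; z up, x from the latch side to the hinge side, roughly from the robot's right to its left. Inner wall faces: latch side x = -95 mm, hinge side x = +88, sides y = +-75 mm. Pipes of 48 and 42 mm diameter stand out 30 to 35 mm from its +y and -y sides.
- seat_home (a point): Where the filter's origin lies when it is fitted with its tongue against the wall: (-9, 0, 16) mm in the box's frame, axes as the box's. A seat runs round the inside of the box with its top at this height, 32 mm wide at the latch side, 20 at the hinge side, 10 at the sides. The fitted filter has 11 mm of play toward the hinge and 6 mm to each side.
- lip_edge (a point): Middle of the lower edge of the lip, at (-79, 0, 28) mm in the box's frame. The lip runs along the whole latch-side wall and overhangs the seat by 16 mm (x = -95 to -79 mm), 5 mm thick, top at z = 33 mm; the slot between seat and lip is 12 mm high, open toward the hinge. From the lip edge to the opposite wall are 167 mm, so the filter cannot go in flat.
- filter: Filter cassette to fit: rigid black frame with pleated paper, lying flat on the bench, fin up; about 0.26 kg. 172 mm long (x), 138 mm wide (y). Origin: centre of the underside, z up. Frame 18 mm thick from x = -68 to +86 mm; from x = -86 to -68 mm it thins to a tongue 5 mm thick, 124 mm wide, level with the underside. Fitted, its x points as the box's x.
- filter_fin (a point): Centre of the solid finger fin on top of the filter, above the filter's origin and 33 mm above the underside; axes as the filter's. The fin is 70 mm long (x), 12 mm thick (y) and 30 mm high (18 to 48 mm above the underside): the place to grip.
- filter_tongue (a point): Middle of the lower outer edge of the tongue, at x = -86 mm, z = 0 in the filter's frame.
- filter_far (a point): Middle of the lower edge opposite the tongue, at x = +86 mm, z = 0 in the filter's frame.
- cover (a joint): Angle of the air box's hinged cover, rad: 0 shut, 1.57 upright, up to 1.95 leaning back; starts at 1.68 to 1.88. Plate 204 mm from hinge to free edge, 166 mm wide, 10 mm thick, 0.22 kg. The stiff hinge holds it near upright; below about 1.1 rad it sinks by itself onto the latch and stops at about 0.09. A rib inside clears a seated filter's fin by 2 mm, so it cannot shut on a badly seated one.
- cover_edge (a point): Middle of the cover's free edge on its outer face (upper face when shut), 204 mm from the hinge line; when shut, at (-104, 0, 82) mm in the box's frame. Axes turn with the cover: x toward the hinge, z out of the outer face. A latch case 44 mm wide stands out 22 mm beyond the edge and hangs 48 mm below the plate when shut.
- cover_hinge (a point): Middle of the hinge line, at (100, 0, 74) mm in the box's frame; the cover turns about its y axis. The outer face of the cover lies 8 mm from this line.
- bolt (a joint): Sprung latch bolt at the cover's free edge, m: 0 fully out, up to 0.010 pushed in. On shutting it rides over the bevelled strike outside the wall (about 0.006 in), then snaps out under it and reads 0 again; this takes about 10 to 15 N downward near the cover's free edge, and then the cover stays down.
- old_frame: Bystander: a smaller black filter frame of another machine, 120 x 100 x 20 mm, with neither fin nor tongue, lying flat. Origin: centre of the underside.
- screwdriver: Bystander: screwdriver, 190 mm, lying at the right, beyond the air box. Origin under its middle.
- wrench: Bystander: open wrench, 190 mm, lying beyond the air box. Origin under its middle.
- ball_valve: Bystander: brass ball valve, 80 mm, lying beyond the air box to the left. Origin: centre of the underside.
- hammer: Bystander: hammer, 280 mm, lying at the left. Origin under its middle.
- screw_jar: Bystander: glass jar, 72 mm diameter, 85 mm high, standing at the left. Origin: centre of the underside.
- spray_can: Bystander: spray can, 66 mm diameter, 190 mm high, standing at the right. Origin: centre of the underside.
Things that resemble listed ones, but are neither listed nor needed, are in the scene too. Leave any red look-alike of the filter alone.

How it is judged:
On the way:
1. the filter lies flat on the seat of the air box with its tongue under the lip, the cover still open (x of filter_tongue in the frame of airbox below -0.083 m and z of each of filter_tongue, filter_far in the frame of airbox below 0.0195 m and z of filter_far in the frame of airbox above 0.012 m and angle between the z axis of filter and the z axis of airbox, either way round below 0.04 rad and value of joint cover above 0.5 rad), for 0.2 s.
At the end, for the whole second after the job is handed in: The filter rests flat on the seat in the air box (underside within 3.5 mm of the seat at both ends, at most 0.04 rad out of flat) with its tongue at least 4 mm under the lip; the cover is shut (within 0.02 rad) and its latch bolt has sprung out under the strike (within 2 mm of fully out) (x of filter_tongue in the frame of airbox below -0.083 m and z of filter_tongue in the frame of airbox between 0.012 and 0.0195 m and z of filter_far in the frame of airbox between 0.012 and 0.0195 m and angle between the z axis of filter and the z axis of airbox, either way round below 0.04 rad and linear speed of filter below 0.02 m/s and value of joint cover below 0.02 rad and value of joint bolt below 0.002 m); the robot touches nothing.
It fails at once if a bystander on the bench is pushed more than 40 mm from its place (distance of any of old_frame, screwdriver, wrench, ball_valve, hammer, screw_jar, spray_can from where it was at the start of the episode above 0.04 m).
It also fails if it takes over 72 s, if anything falls off the work surface, if the arm or the gripper's body presses on something with over 40 N, if the wrist force passes 120 N, or if a joint passes its speed limit or range.

## Robot

A 6-joint arm with a two-finger parallel gripper is mounted at the origin on the work surface. World frame = base frame: x ahead of the robot, y to its left, z up, the work surface at z = 0. Lengths are in m, angles in rad, forces in N, time in s.
With the tool pointing down it reaches from about 0.35 to 0.775 m from the base axis. Payload 5.5 kg.
Tool frame: the origin (TCP) lies on the mounting face of the last link; the fingertips stand 173 mm ahead of it and the grasp point (between the pads) lies 155 mm ahead of it; z points along the fingers, y is the direction in which the jaws open and shut (so a half turn about z gives the same grasp; the last joint's range is limited). The gripper opens to 85 mm and grips with 20 to 120 N. Pads are 22 mm wide; open, the fingers measure 114 mm over their backs; the gripper's body (76 mm by 85 mm) begins 54 mm behind the grasp point. The pads swing forward as they close: fully open they stand 13 mm farther back than shut.
Start: joints at [-1.358, 0.313, 0.046, 1.304, 0, 1.431], TCP at [0.199, -0.54, 0.405] pointing down, gripper open.
Joint ranges: [-2.76, 2.76], [-0.86, 1.69], [-1.03, 1.26], [-2.2, 2.34], [-1.47, 1.5], [-3.14, 3.14]. Speed limits (rad/s): [2.57, 2.57, 3.14, 3.14, 3.14, 3.14].

## Interface

Orientations are given as a unit quaternion [w, x, y, z].
In Python, from workcell import get_state, eyes, env gives the robot as it stands. The module is installed in compiled form; this text tells all that it offers.
- The arm moves only by the tool carry_out, never from a script. Its argument "motion" is a list of rows, each an object of numbers: "jaw": the opening, from -1 (shut) to 1 (fully open); "tx", "ty", "tz": the shift along the tool's x, y, z in cm; "wx", "wy", "wz": the turn, a rotation vector about the tool's x, y, z in degrees. In form: [{"jaw": .., "tx": .., "ty": .., "tz": .., "wx": .., "wy": .., "wz": ..}, ...]. A call has 1 to 20 rows; each row shifts and turns the commanded pose from where the row before left it, along the tool's axes as they then stand; what a row does not reach is not made up. A row lasts 1/8 s, in which the tool goes at most 62.5 mm and 10.7 degrees, less where a joint would pass 70% of its speed; a pose out of reach is approached as far as the arm can. A call with a gripper value outside its range is refused whole. The fingers move at their own pace and stop on an object; "force" is the grip in N (left out, the last holds). Time passes only in rows, so rows that do not move let the fingers close. It gives the time, the measured TCP pose, the force and the opening at its end, in the units of the state.
- get_state(): the state, without advancing time (a new reading comes with each control period).
- eyes.read_camera(name): name is "scene" or "top"; returns the picture (400x640x3 uint8, blue, green, red); there is no depth.
- eyes.calibration(name): a dict with "K" (3x3 intrinsics, pixels), "camera_from_world" (4x4, takes a point from world to camera coordinates). Camera axes: x right, y up, looking along -z (the intrinsics and any distortion apply to the point x, -y, -z); pixel columns grow to the right and rows downward; lengths in m; the calibration is good to about 2 mm. A picture is of the moment at which its call begins. calibration takes no time and is no camera call.
- env.hand_in(): hands the job in, once; it reports no verdict.
The state is a dict: "clock": time; "joint_pos": joint angles; "qvel": joint speeds; "tau": joint torques, N m; "tcp_pos": TCP position; "orientation": TCP orientation; "wrist_force": force on the tool from outside, world axes, zero at the start; "ft_torque": the same for the moment, N m; "finger_gap": finger opening in m.
Only numpy, scipy, OpenCV 4.12 (cv2) and the standard library are available. Lean on these libraries where they do the work, as an engineer would, in place of code of your own. Each camera call takes 0.05 s, during which the arm holds its last target.

## Working session

There is one attempt and no reset: what is moved stays moved. The work goes in short steps, Python scripts to look and compute and a tool call to move; the robot and the scene stay as the last step left them, time stands still between calls to the robot, and variables do not carry over. Pictures are saved under pics/ and viewed, and the job is handed in when it is done.

Besides the shell and the picture viewer there is one more tool, called after "Call:" in YAML: its name, and indented under it one key for each argument. carry_out: Moves the arm, as the interface text tells. Its arguments: {"type":"object","properties":{"motion":{"type":"array"},"force":{"type":"number"}},"required":["motion"]}

```bash
ls; mkdir -p pics
cat > h.py <<'E'
import numpy as np, cv2
from workcell import get_state, eyes, env
from scipy.spatial.transform import Rotation as R
def cal(n):
    c=eyes.calibration(n); return np.array(c["K"]),np.array(c["camera_from_world"]),c
def proj(n,P):
    K,T,_=cal(n); P=np.atleast_2d(P).astype(float)
    c=P@T[:3,:3].T+T[:3,3]; q=np.c_[c[:,0],-c[:,1],-c[:,2]]@K.T
    return q[:,:2]/q[:,2:]
def ray(n,uv):
    K,T,_=cal(n); d=np.linalg.inv(K)@[uv[0],uv[1],1]; d=np.array([d[0],-d[1],-d[2]])
    return -T[:3,:3].T@T[:3,3], T[:3,:3].T@d
def at_z(n,uv,z):
    o,d=ray(n,uv); return o+d*(z-o[2])/d[2]
def snap(tag):
    for n in("scene","top"):
        im=eyes.read_camera(n); cv2.imwrite(f"pics/{tag}_{n}.png",im)
def crop(src,dst,x0,y0,x1,y1,s=3):
    im=cv2.imread(src)[y0:y1,x0:x1]; cv2.imwrite(dst,cv2.resize(im,None,fx=s,fy=s,interpolation=cv2.INTER_CUBIC))
E
python3 - <<'E'
from h import *
snap("a")
for n in("scene","top"):
    K,T,c=cal(n); print(n,K.round(1).tolist(),T.round(3).tolist(),[k for k in c])
s=get_state(); print({k:np.round(v,3) for k,v in s.items()})
E
```

```text
pics
scene [[414.0, 0.0, 313.5], [0.0, 414.0, 192.8], [0.0, 0.0, 1.0]] [[-0.044, 0.999, -0.008, 0.01], [-0.789, -0.029, 0.614, 0.352], [0.613, 0.034, 0.789, -1.553], [0.0, 0.0, 0.0, 1.0]] ['K', 'camera_from_world']
top [[392.8, 0.0, 320.7], [0.0, 392.8, 196.4], [0.0, 0.0, 1.0]] [[-0.029, -0.999, -0.024, 0.05], [0.986, -0.032, 0.163, -0.531], [-0.164, -0.019, 0.986, -1.093], [0.0, 0.0, 0.0, 1.0]] ['K', 'camera_from_world']
{'clock': np.float64(0.1), 'joint_pos': array([-1.358,  0.314,  0.045,  1.304, -0.   ,  1.431]), 'qvel': array([ 0.001, -0.002,  0.001, -0.   ,  0.001,  0.   ]), 'tau': array([ 3.0000e-03, -4.8173e+01,  2.9924e+01,  1.3000e-02, -0.0000e+00,
        0.0000e+00]), 'tcp_pos': array([ 0.199, -0.539,  0.404]), 'orientation': array([-0.001,  0.984,  0.175, -0.   ]), 'wrist_force': array([-0.076,  0.357, -0.314]), 'ft_torque': array([ 0.005, -0.016, -0.021]), 'finger_gap': np.float64(0.085)}
```

View pics/a_scene.png

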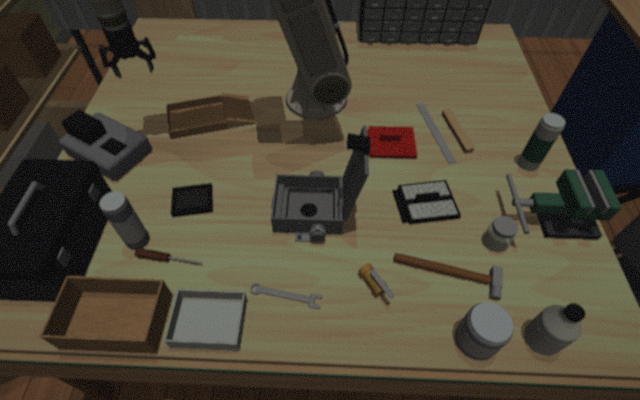

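View pics/a_top.png

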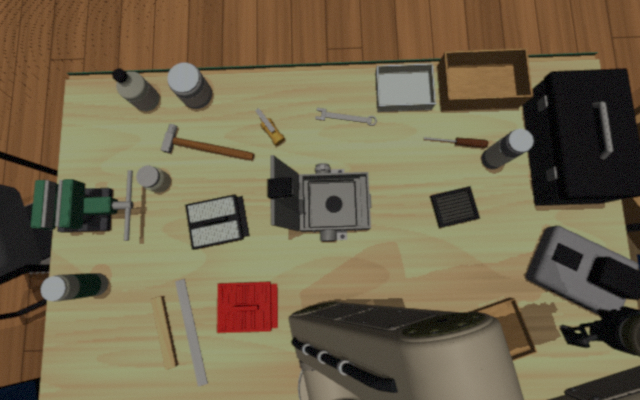

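The scene camera faces the robot, while in the top view +x points up and +y left. There are three filter-like things in the top view:
- Black frame with white pleats and a fin at (216,221).
- Red look-alike at (248,306).
- Small black old_frame at (455,207).

The black one at (216,221) fits the description. I'll confirm it in enlarged crops.

Run:
```python
from h import *
crop("pics/a_top.png","pics/a_t1.png",170,150,390,270,3.6)
crop("pics/a_top.png","pics/a_t2.png",175,180,260,260,7)
crop("pics/a_scene.png","pics/a_s1.png",260,120,480,250,3.6)
```

```text
(no output)
```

View pics/a_t1.png

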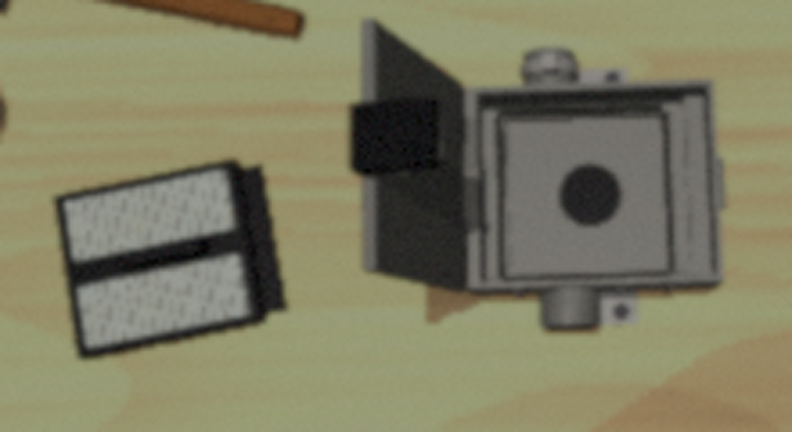

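View pics/a_t2.png

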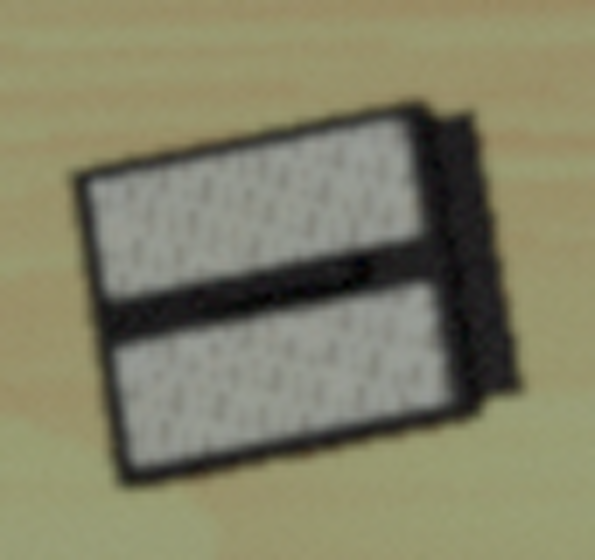

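View pics/a_s1.png

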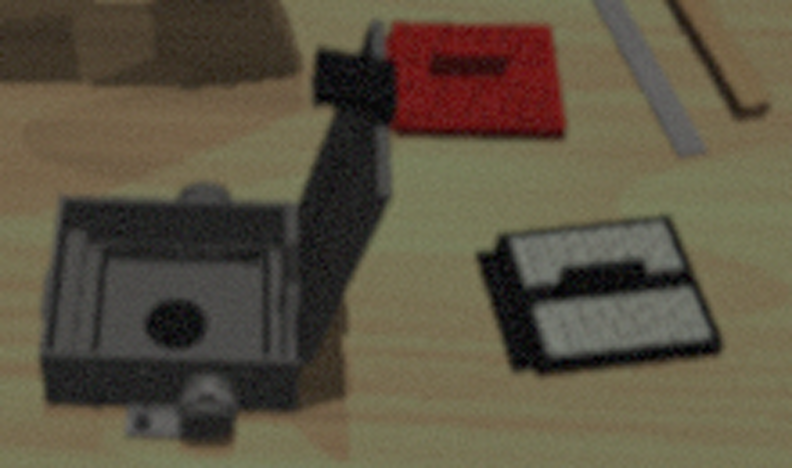

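The crops confirm the filter: it has the fin and a tongue (the thin dark strip on its right, facing the box), and it isn't red. I'll fit the poses from the corners.

```bash
cat > fit.py <<'E'
from h import *
from scipy.optimize import least_squares
def un(p,off,s): return [(p[0]+.5)/s-.5+off[0],(p[1]+.5)/s-.5+off[1]]
def fit(obs,x0,z=0.):
    def r(p):
        c,s=np.cos(p[2]),np.sin(p[2]); out=[]
        for n,P,uv in obs:
            w=[p[0]+c*P[0]-s*P[1],p[1]+s*P[0]+c*P[1],P[2]+z]
            out.append(proj(n,w)[0]-uv)
        return np.ravel(out)
    q=least_squares(r,x0,loss='soft_l1',f_scale=1.); return q.x,r(q.x).reshape(-1,2)
E
python3 - <<'E'
from fit import *
T=lambda p:un(p,(175,180),7); S=lambda p:un(p,(260,120),3.6); B=lambda p:un(p,(170,150),3.6)
m=lambda *a:np.array(a)/1000
f=[("top",m(86,-69,18),T((80,175))),("top",m(-68,-69,18),T((425,103))),("top",m(86,69,18),T((122,485))),("top",m(-68,69,18),T((478,408))),
("top",m(-86,-62,5),T((470,115))),("top",m(-86,62,5),T((521,388)))]
fs=[("scene",m(-68,69,18),S((499,235))),("scene",m(86,69,18),S((668,217))),("scene",m(86,-69,18),S((720,343))),("scene",m(-68,-69,18),S((540,362))),
("scene",m(-86,62,5),S((479,252))),("scene",m(-86,-62,5),S((515,368)))]
b=[("top",m(100,-80,72),B((466,88))),("top",m(-100,-80,72),B((712,84))),("top",m(-100,80,72),B((720,285))),("top",m(100,80,72),B((468,290)))]
bs=[("scene",m(-100,80,72),S((62,198))),("scene",m(100,80,72),S((300,205))),("scene",m(-100,-80,72),S((42,357))),("scene",m(100,-80,72),S((300,360)))]
for nm,l in(("filter t",f),("filter s",fs),("filter",f+fs),("box t",b),("box s",bs),("box",b+bs)):
    x,r=fit(l,[.5,.1,1.57]); print(nm,x.round(4),np.degrees(x[2]).round(1)); print(r.round(1).tolist())
E
```

```text
filter t [0.4742 0.3438 1.749 ] 100.2
[[-1.5, -0.6], [-0.1, -1.0], [-0.5, 0.9], [0.3, 0.9], [0.7, -0.9], [0.7, 0.5]]
filter s [0.4726 0.3461 1.7426] 99.8
[[-0.6, -0.8], [0.9, -0.9], [1.8, 0.3], [0.0, 0.9], [-0.8, -0.5], [-0.5, 0.4]]
filter [0.4736 0.3447 1.747 ] 100.1
[[-1.8, -0.4], [-0.4, -0.7], [-0.9, 1.1], [-0.0, 1.2], [0.5, -0.7], [0.3, 0.7], [-1.1, -0.4], [0.4, -0.8], [1.4, 0.5], [-0.3, 1.3], [-1.3, -0.1], [-0.8, 0.8]]
box t [ 0.5128 -0.0034  1.5577] 89.2
[[-0.9, 0.1], [1.0, -0.3], [0.8, 0.1], [-1.0, 0.0]]
box s [ 5.1520e-01 -1.3000e-03  1.5782e+00] 90.4
[[-0.8, -0.4], [0.4, -0.8], [-0.6, -0.0], [0.9, 1.0]]
box [ 0.5136 -0.0022  1.5664] 89.7
[[-1.5, 0.1], [0.3, -0.8], [0.7, -0.4], [-1.2, 0.0], [-0.6, -1.1], [0.5, -0.9], [-1.1, -0.9], [0.2, 0.9]]
```

Filter fitted at (0.474, 0.345) with yaw 100°, box at (0.514, -0.002) with yaw 90°. Sizes and residuals agree to about 1 px. Next I'll rotate and rise so the tool clears the open cover on the way over, and measure the cover angle at the same time.

Call:
carry_out:
  motion:
    - {"jaw": 1, "tz": -1.6, "wz": -10}
    - {"jaw": 1, "tz": -1.6, "wz": -10}
    - {"jaw": 1, "tz": -1.6, "wz": -10}
    - {"jaw": 1, "tz": -1.6, "wz": -10}
    - {"jaw": 1, "tz": -1.6, "wz": -10}
    - {"jaw": 1, "tz": -1.6, "wz": -10}
    - {"jaw": 1, "tz": -1.6, "wz": -10}
    - {"jaw": 1, "tz": -1.6, "wz": -10}
    - {"jaw": 1}
  force: 60

```text
invalid input at $.motion[0]: expected keys jaw, tx, ty, tz, wx, wy, wz
```

```bash
cat >> h.py <<'E'
def box2w(P,b=(0.5136,-0.0022,1.5664)):
    P=np.atleast_2d(P)/1000.; c,s=np.cos(b[2]),np.sin(b[2])
    return np.c_[b[0]+c*P[:,0]-s*P[:,1],b[1]+s*P[:,0]+c*P[:,1],P[:,2]]
def coverpts(a):
    # free edge ends on outer face
    e=np.array([-np.cos(a),0,np.sin(a)]); n=np.array([np.sin(a),0,np.cos(a)])
    return box2w([np.array([100,0,74])+204*e+8*n+np.array([0,y,0]) for y in(-83,83)])
def rel(tgt):
    "tool-frame shift in cm from measured TCP to target TCP"
    s=get_state(); r=R.from_quat(np.roll(s["orientation"],-1)); return r.inv().apply(np.array(tgt)-s["tcp_pos"])*100
def show():
    s=get_state(); r=R.from_quat(np.roll(s["orientation"],-1)).as_matrix()
    print("t",round(float(s["clock"]),2),"tcp",s["tcp_pos"].round(4),"F",s["wrist_force"].round(1),"gap",round(float(s["finger_gap"]),4)); print(r.round(3).tolist()); print("q",s["joint_pos"].round(3))
E
python3 - <<'E'
from h import *
show()
for a in(1.68,1.73,1.78,1.83,1.88):
    print(a,proj("top",coverpts(a)).round(1).tolist(),proj("scene",coverpts(a)).round(1).tolist())
crop("pics/a_top.png","pics/a_t3.png",255,145,315,240,6)
E
```

```text
t 0.1 tcp [ 0.1986 -0.5394  0.4039] F [-0.1  0.4 -0.3] gap 0.0854
[[0.938, 0.346, -0.0], [0.346, -0.938, 0.002], [0.0, -0.002, -1.0]]
q [-1.358  0.314  0.045  1.304 -0.     1.431]
1.68 [[277.6, 154.2], [278.1, 224.9]] [[360.4, 172.9], [359.0, 124.0]]
1.73 [[273.4, 154.6], [273.8, 225.1]] [[364.6, 173.5], [362.9, 124.6]]
1.78 [[269.4, 154.9], [269.6, 225.3]] [[368.8, 174.3], [366.7, 125.3]]
1.83 [[265.4, 155.4], [265.5, 225.5]] [[372.9, 175.2], [370.4, 126.2]]
1.88 [[261.5, 155.9], [261.5, 225.7]] [[376.9, 176.2], [374.0, 127.3]]
```

View pics/a_t3.png

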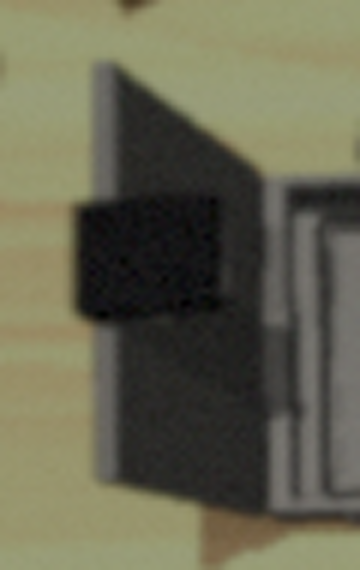

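The cover's outer edge at column ≈271 gives a cover angle of about 1.76 rad. Move rows need every key, so I'll resend.

Call:
carry_out:
  motion:
    - {"jaw": 1, "tx": 0, "ty": 0, "tz": -1.6, "wx": 0, "wy": 0, "wz": -10}
    - {"jaw": 1, "tx": 0, "ty": 0, "tz": -1.6, "wx": 0, "wy": 0, "wz": -10}
    - {"jaw": 1, "tx": 0, "ty": 0, "tz": -1.6, "wx": 0, "wy": 0, "wz": -10}
    - {"jaw": 1, "tx": 0, "ty": 0, "tz": -1.6, "wx": 0, "wy": 0, "wz": -10}
    - {"jaw": 1, "tx": 0, "ty": 0, "tz": -1.6, "wx": 0, "wy": 0, "wz": -10}
    - {"jaw": 1, "tx": 0, "ty": 0, "tz": -1.6, "wx": 0, "wy": 0, "wz": -10}
    - {"jaw": 1, "tx": 0, "ty": 0, "tz": -1.6, "wx": 0, "wy": 0, "wz": -10}
    - {"jaw": 1, "tx": 0, "ty": 0, "tz": -1.6, "wx": 0, "wy": 0, "wz": -10}
  force: 60

```text
clock: 1.1
tcp_pos: [0.1987, -0.5396, 0.5327]
orientation: [-0.0, 0.639, 0.769, 0.0]
wrist_force: [-0.1, -0.0, 0.1]
finger_gap: 0.0851
```

Run:
```python
from h import *
show()
for p in([.45,-.2,.53],[.475,.345,.53],[.475,.345,.25]): print(p,rel(p).round(2))
```

```text
t 1.1 tcp [ 0.1987 -0.5396  0.5327] F [-0.1 -0.   0.1] gap 0.0851
[[-0.183, 0.983, -0.0], [0.983, 0.183, 0.001], [0.001, -0.0, -1.0]]
q [-1.358  0.32   0.367  1.619  0.     0.029]
[0.45, -0.2, 0.53] [28.79 30.92  0.3 ]
[0.475, 0.345, 0.53] [81.91 43.35  0.35]
[0.475, 0.345, 0.25] [81.88 43.35 28.35]
```

Call:
carry_out:
  motion:
    - {"jaw": 1, "tx": 3.6, "ty": 3.87, "tz": 0, "wx": 0, "wy": 0, "wz": 0}
    - {"jaw": 1, "tx": 3.6, "ty": 3.87, "tz": 0, "wx": 0, "wy": 0, "wz": 0}
    - {"jaw": 1, "tx": 3.6, "ty": 3.87, "tz": 0, "wx": 0, "wy": 0, "wz": 0}
    - {"jaw": 1, "tx": 3.6, "ty": 3.87, "tz": 0, "wx": 0, "wy": 0, "wz": 0}
    - {"jaw": 1, "tx": 3.6, "ty": 3.87, "tz": 0, "wx": 0, "wy": 0, "wz": 0}
    - {"jaw": 1, "tx": 3.6, "ty": 3.87, "tz": 0, "wx": 0, "wy": 0, "wz": 0}
    - {"jaw": 1, "tx": 3.6, "ty": 3.87, "tz": 0, "wx": 0, "wy": 0, "wz": 0}
    - {"jaw": 1, "tx": 3.6, "ty": 3.87, "tz": 0, "wx": 0, "wy": 0, "wz": 0}
    - {"jaw": 1, "tx": 5.3, "ty": 1.24, "tz": 0, "wx": 0, "wy": 0, "wz": 0}
    - {"jaw": 1, "tx": 5.3, "ty": 1.24, "tz": 0, "wx": 0, "wy": 0, "wz": 0}
    - {"jaw": 1, "tx": 5.3, "ty": 1.24, "tz": 0, "wx": 0, "wy": 0, "wz": 0}
    - {"jaw": 1, "tx": 5.3, "ty": 1.24, "tz": 0, "wx": 0, "wy": 0, "wz": 0}
    - {"jaw": 1, "tx": 5.3, "ty": 1.24, "tz": 0, "wx": 0, "wy": 0, "wz": 0}
    - {"jaw": 1, "tx": 5.3, "ty": 1.24, "tz": 0, "wx": 0, "wy": 0, "wz": 0}
    - {"jaw": 1, "tx": 5.3, "ty": 1.24, "tz": 0, "wx": 0, "wy": 0, "wz": 0}
    - {"jaw": 1, "tx": 5.3, "ty": 1.24, "tz": 0, "wx": 0, "wy": 0, "wz": 0}
    - {"jaw": 1, "tx": 5.3, "ty": 1.24, "tz": 0, "wx": 0, "wy": 0, "wz": 0}
    - {"jaw": 1, "tx": 5.3, "ty": 1.24, "tz": 0, "wx": 0, "wy": 0, "wz": 0}

```text
clock: 3.35
tcp_pos: [0.4801, 0.3441, 0.5322]
orientation: [0.0, 0.641, 0.767, -0.0]
wrist_force: [0.4, -0.6, -1.5]
finger_gap: 0.0853
```

Run:
```python
from h import *
show()
# filter frame in tool: desired TCP above fin at filter x=-3
f=np.array([.4737,.3447]); y=1.747
p=f+(-.003)*np.array([np.cos(y),np.sin(y)])
for z in(.33,.197): print(z,rel([*p,z]).round(2))
crop("pics/a_top.png","pics/a_f.png",190,185,255,255,8)
```

```text
t 3.35 tcp [0.4801 0.3441 0.5322] F [ 0.4 -0.6 -1.5] gap 0.0853
[[-0.177, 0.984, -0.0], [0.984, 0.177, -0.001], [-0.0, -0.0, -1.0]]
q [ 0.486  0.355  0.415  1.631 -0.     1.879]
0.33 [-0.12 -0.62 20.22]
0.197 [-0.12 -0.61 33.52]
```

Call:
carry_out:
  motion:
    - {"jaw": 1, "tx": -0.1, "ty": -0.6, "tz": 4, "wx": 0, "wy": 0, "wz": 0}
    - {"jaw": 1, "tx": 0, "ty": 0, "tz": 5, "wx": 0, "wy": 0, "wz": 0}
    - {"jaw": 1, "tx": 0, "ty": 0, "tz": 5, "wx": 0, "wy": 0, "wz": 0}
    - {"jaw": 1, "tx": 0, "ty": 0, "tz": 5, "wx": 0, "wy": 0, "wz": 0}
    - {"jaw": 1, "tx": 0, "ty": 0, "tz": 5, "wx": 0, "wy": 0, "wz": 0}
    - {"jaw": 1, "tx": 0, "ty": 0, "tz": 4, "wx": 0, "wy": 0, "wz": 0}
    - {"jaw": 1, "tx": 0, "ty": 0, "tz": 3, "wx": 0, "wy": 0, "wz": 0}
    - {"jaw": 1, "tx": 0, "ty": 0, "tz": 1, "wx": 0, "wy": 0, "wz": 0}
    - {"jaw": 1, "tx": 0, "ty": 0, "tz": 0, "wx": 0, "wy": 0, "wz": 0}

```text
clock: 4.47
tcp_pos: [0.4745, 0.3402, 0.2123]
orientation: [-0.0, 0.641, 0.767, -0.001]
wrist_force: [-0.1, 0.5, -0.0]
finger_gap: 0.0852
```

Run:
```python
from h import *
show()
f=np.array([.4737,.3447]); y=1.747
p=f+(-.003)*np.array([np.cos(y),np.sin(y)])
print(rel([*p,.197]).round(2))
snap("b")
crop("pics/b_scene.png","pics/b_s1.png",360,110,500,250,4)
```

```text
t 4.47 tcp [0.4745 0.3402 0.2123] F [-0.1  0.5 -0. ] gap 0.0852
[[-0.177, 0.984, -0.001], [0.984, 0.177, -0.001], [-0.0, -0.001, -1.0]]
q [ 0.485  0.456 -0.238  0.878 -0.     1.877]
[0.16 0.   1.53]
```

View pics/b_s1.png

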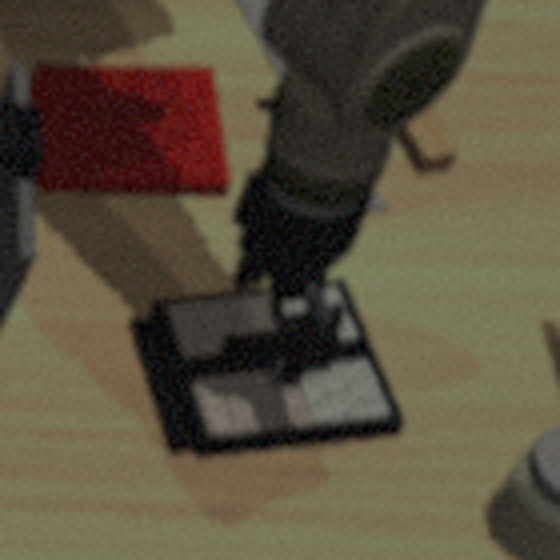

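The open fingers straddle the fin, but look a little to the right along it. I'll compare with the projection.

Run:
```python
from h import *
f=lambda X,Y,Z:[.4737+np.cos(1.747)*X-np.sin(1.747)*Y,.3447+np.sin(1.747)*X+np.cos(1.747)*Y,Z]
for P in([.4745,.3402,.04],[.4745,.3402,.057],f(-.035,0,.048),f(.035,0,.048),f(.086,-.069,0),f(-.086,-.062,0)):
    print(np.round(P,3),((proj("scene",P)-[360,110])*4).round(0),proj("top",P).round(1))
crop("pics/b_top.png","pics/b_t1.png",160,150,300,270,5)
```

```text
[0.474 0.34  0.04 ] [[261. 342.]] [[215.6 219.7]]
[0.474 0.34  0.057] [[266. 328.]] [[213.9 219.1]]
[0.48  0.31  0.048] [[223. 340.]] [[225.2 217.2]]
[0.468 0.379 0.048] [[316. 330.]] [[201.3 222.2]]
[0.527 0.441 0.   ] [[398. 436.]] [[186.4 205. ]]
[0.55  0.271 0.   ] [[166. 455.]] [[242.6 195.6]]
```

View pics/b_t1.png

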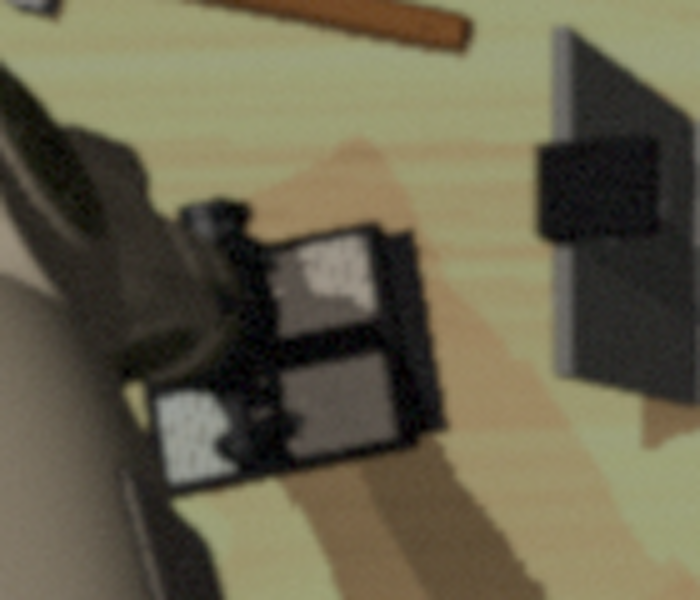

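Run:
```python
from h import *
s=get_state(); r=R.from_quat(np.roll(s["orientation"],-1))
im=cv2.imread("pics/b_scene.png"); it=cv2.imread("pics/b_top.png")
I=cv2.resize(im[110:250,360:500],None,fx=5,fy=5,interpolation=cv2.INTER_CUBIC);J=cv2.resize(it[150:270,160:300],None,fx=5,fy=5,interpolation=cv2.INTER_CUBIC)
for yy in(-.048,.048):
  for xx in(-.011,.011):
    for zz in(.160,.120):
      P=s["tcp_pos"]+r.apply([xx,yy,zz])
      cv2.circle(I,tuple(((proj("scene",P)[0]-[360,110]+.5)*5).astype(int)),3,(0,255,0) if zz>.15 else (0,0,255),-1)
      cv2.circle(J,tuple(((proj("top",P)[0]-[160,150]+.5)*5).astype(int)),3,(0,255,0) if zz>.15 else (0,0,255),-1)
cv2.imwrite("pics/b_ov.png",np.hstack([I[100:550,100:500],J[100:550,0:390]]))
```

```text
(no output)
```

View pics/b_ov.png

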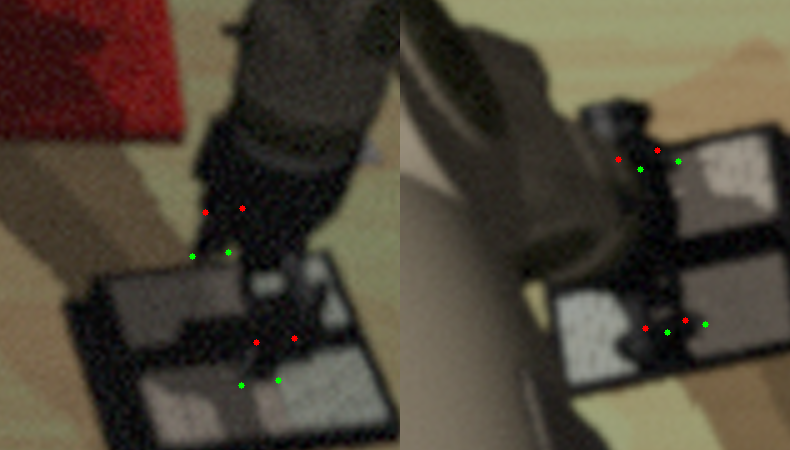

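The projected fingertips don't match the picture well. I'll check the camera-to-robot calibration on the start picture, where the gripper is fully visible.

Run:
```python
from h import *
im=cv2.imread("pics/a_scene.png")
I=cv2.resize(im[0:110,70:200],None,fx=6,fy=6,interpolation=cv2.INTER_CUBIC)
r=R.from_quat([.984,.175,0,-.001]); t=np.array([.1986,-.5394,.4039])
for yy in(-.048,.048):
  for xx in(-.011,.011):
    for zz in(.160,.120):
      P=t+r.apply([xx,yy,zz])
      cv2.circle(I,tuple(((proj("scene",P)[0]-[70,0]+.5)*6).astype(int)),3,(0,255,0) if zz>.15 else (0,0,255),-1)
for zz in(0,.05,.1):
  cv2.circle(I,tuple(((proj("scene",t+r.apply([0,0,zz]))[0]-[70,0]+.5)*6).astype(int)),3,(255,255,0),-1)
cv2.imwrite("pics/a_ov.png",I)
```

```text
(no output)
```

View pics/a_ov.png

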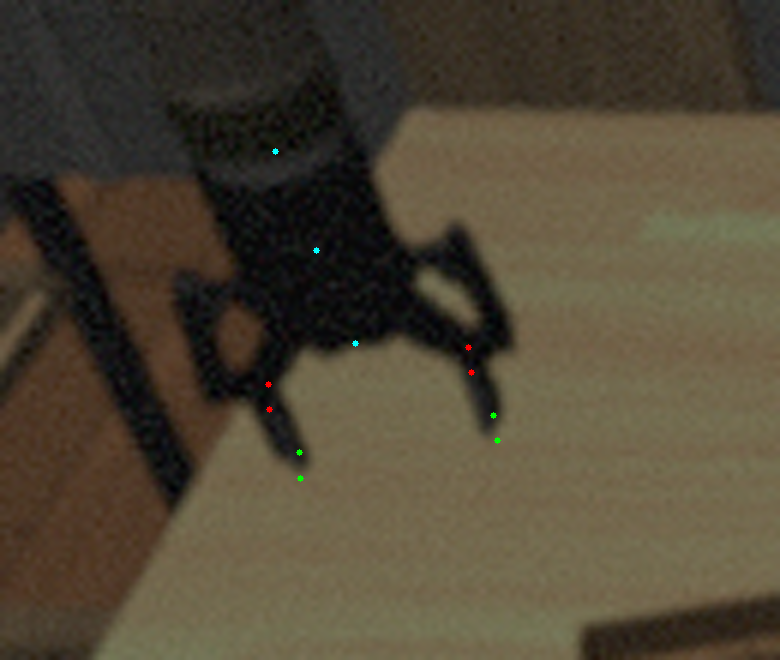

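Run:
```python
from h import *
s=get_state(); print(s["clock"],s["tcp_pos"])
r=R.from_quat(np.roll(s["orientation"],-1)); t=s["tcp_pos"]
out=[]
for n,f,(x0,y0,x1,y1) in(("scene","pics/b_scene.png",(395,140,465,230)),("top","pics/b_top.png",(185,180,255,270))):
    im=cv2.imread(f)[y0:y1,x0:x1].astype(float); im=np.clip((im/255)**.45*255,0,255).astype(np.uint8)
    I=cv2.resize(im,None,fx=5.6,fy=5.6,interpolation=cv2.INTER_CUBIC)
    for P in ([0,0,0],[0,0,.05],[0,0,.1],[0,0,.155]):
        cv2.circle(I,tuple(((proj(n,t+r.apply(P))[0]-[x0,y0]+.5)*5.6).astype(int)),3,(255,255,0),-1)
    out.append(I)
cv2.imwrite("pics/b_g.png",np.hstack(out))
```

```text
4.575 [0.47525828 0.34056799 0.21392576]
```

View pics/b_g.png

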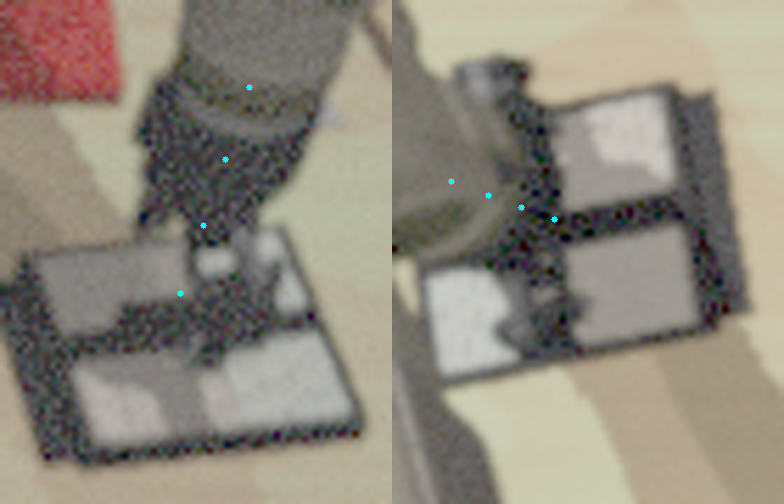

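The tool axis projects onto the middle of the fin in both views, so the calibration agrees. Lowering the last 1.6 cm and gripping.

Call:
carry_out:
  motion:
    - {"jaw": 1, "tx": 0.1, "ty": 0, "tz": 1, "wx": 0, "wy": 0, "wz": 0}
    - {"jaw": 1, "tx": 0, "ty": 0, "tz": 0.6, "wx": 0, "wy": 0, "wz": 0}
    - {"jaw": -1, "tx": 0, "ty": 0, "tz": 0, "wx": 0, "wy": 0, "wz": 0}
    - {"jaw": -1, "tx": 0, "ty": 0, "tz": 0, "wx": 0, "wy": 0, "wz": 0}
    - {"jaw": -1, "tx": 0, "ty": 0, "tz": 0, "wx": 0, "wy": 0, "wz": 0}
    - {"jaw": -1, "tx": 0, "ty": 0, "tz": 0, "wx": 0, "wy": 0, "wz": 0}
    - {"jaw": -1, "tx": 0, "ty": 0, "tz": 0, "wx": 0, "wy": 0, "wz": 0}
    - {"jaw": -1, "tx": 0, "ty": 0, "tz": 0, "wx": 0, "wy": 0, "wz": 0}
    - {"jaw": -1, "tx": 0, "ty": 0, "tz": 0, "wx": 0, "wy": 0, "wz": 0}
  force: 80

```text
clock: 5.7
tcp_pos: [0.4746, 0.3413, 0.197]
orientation: [0.0, 0.641, 0.767, 0.0]
wrist_force: [0.5, -0.3, 4.6]
finger_gap: 0.0103
```

Run:
```python
from h import *
show()
```

```text
t 5.7 tcp [0.4746 0.3413 0.197 ] F [ 0.5 -0.3  4.6] gap 0.0103
[[-0.177, 0.984, 0.001], [0.984, 0.177, 0.0], [0.0, 0.001, -1.0]]
q [ 0.486  0.472 -0.254  0.843 -0.     1.879]
```

Call:
carry_out:
  motion:
    - {"jaw": -1, "tx": 0, "ty": 0, "tz": -1, "wx": 0, "wy": 0, "wz": 0}
    - {"jaw": -1, "tx": 0, "ty": 0, "tz": -3, "wx": 0, "wy": 0, "wz": 0}
    - {"jaw": -1, "tx": 0, "ty": 0, "tz": -4, "wx": 0, "wy": 0, "wz": 0}
    - {"jaw": -1, "tx": 0, "ty": 0, "tz": -4, "wx": 0, "wy": 0, "wz": 0}
    - {"jaw": -1, "tx": 0, "ty": 0, "tz": -4, "wx": 0, "wy": 0, "wz": 0}
    - {"jaw": -1, "tx": 0, "ty": 0, "tz": 0, "wx": 0, "wy": 0, "wz": 0}
    - {"jaw": -1, "tx": 0, "ty": 0, "tz": 0, "wx": 0, "wy": 0, "wz": 0}

```text
clock: 6.58
tcp_pos: [0.474, 0.341, 0.3553]
orientation: [-0.0, 0.641, 0.767, -0.001]
wrist_force: [0.4, -0.3, -3.7]
finger_gap: 0.0108
```

Run:
```python
from h import *
show()
snap("c")
im=cv2.imread("pics/c_scene.png")[80:240,350:510]; it=cv2.imread("pics/c_top.png")[140:300,140:300]
o=np.hstack([im,it]).astype(float); o=((o/255)**.5*255).astype(np.uint8)
cv2.imwrite("pics/c.png",cv2.resize(o,None,fx=2.5,fy=2.5,interpolation=cv2.INTER_CUBIC))
```

```text
t 6.58 tcp [0.474  0.341  0.3553] F [ 0.4 -0.3 -3.7] gap 0.0108
[[-0.177, 0.984, -0.002], [0.984, 0.177, -0.001], [-0.001, -0.002, -1.0]]
q [ 0.486  0.349 -0.024  1.199 -0.     1.879]
```

View pics/c.png

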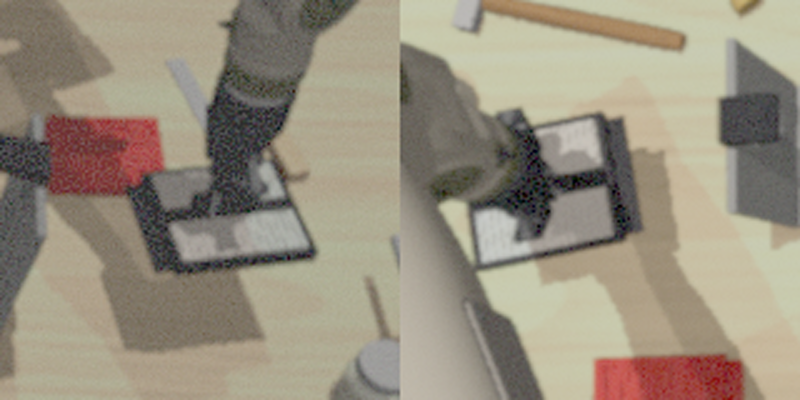

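The filter is held and hangs level, with a weight of about 3 N. I'll rise, align the yaw with the box (+10.5°), and cross over above the cover.

Call:
carry_out:
  motion:
    - {"jaw": -1, "tx": 0, "ty": 0, "tz": -4.4, "wx": 0, "wy": 0, "wz": 3.5}
    - {"jaw": -1, "tx": 0, "ty": 0, "tz": -4.4, "wx": 0, "wy": 0, "wz": 3.5}
    - {"jaw": -1, "tx": 0, "ty": 0, "tz": -4.4, "wx": 0, "wy": 0, "wz": 3.5}
    - {"jaw": -1, "tx": 0, "ty": 0, "tz": -4.4, "wx": 0, "wy": 0, "wz": 0}
    - {"jaw": -1, "tx": -4, "ty": 0.4, "tz": 0, "wx": 0, "wy": 0, "wz": 0}
    - {"jaw": -1, "tx": -4, "ty": 0.4, "tz": 0, "wx": 0, "wy": 0, "wz": 0}
    - {"jaw": -1, "tx": -4, "ty": 0.4, "tz": 0, "wx": 0, "wy": 0, "wz": 0}
    - {"jaw": -1, "tx": -4, "ty": 0.4, "tz": 0, "wx": 0, "wy": 0, "wz": 0}
    - {"jaw": -1, "tx": -4, "ty": 0.4, "tz": 0, "wx": 0, "wy": 0, "wz": 0}
    - {"jaw": -1, "tx": -4, "ty": 0.4, "tz": 0, "wx": 0, "wy": 0, "wz": 0}
    - {"jaw": -1, "tx": -4, "ty": 0.4, "tz": 0, "wx": 0, "wy": 0, "wz": 0}
    - {"jaw": -1, "tx": -4, "ty": 0.4, "tz": 0, "wx": 0, "wy": 0, "wz": 0}
    - {"jaw": -1, "tx": -4, "ty": 0.4, "tz": 0, "wx": 0, "wy": 0, "wz": 0}
    - {"jaw": -1, "tx": -4, "ty": 0.4, "tz": 0, "wx": 0, "wy": 0, "wz": 0}

```text
clock: 8.43
tcp_pos: [0.5125, -0.0603, 0.5309]
orientation: [-0.001, 0.709, 0.705, -0.001]
wrist_force: [1.0, -0.0, -2.9]
finger_gap: 0.0105
```

Call:
carry_out:
  motion:
    - {"jaw": -1, "tx": -1, "ty": 0, "tz": 0, "wx": 0, "wy": 10, "wz": 0}
    - {"jaw": -1, "tx": 0, "ty": 0, "tz": 0, "wx": 0, "wy": 10, "wz": 0}
    - {"jaw": -1, "tx": 0, "ty": 0, "tz": 0, "wx": 0, "wy": 10, "wz": 0}
    - {"jaw": -1, "tx": 0, "ty": 0, "tz": 0, "wx": 0, "wy": 0, "wz": 0}
    - {"jaw": -1, "tx": 0, "ty": 0, "tz": 0, "wx": 0, "wy": 0, "wz": 0}

```text
clock: 9.05
tcp_pos: [0.5126, -0.0691, 0.5318]
orientation: [-0.182, 0.685, 0.682, 0.182]
wrist_force: [-0.3, 0.1, -2.2]
finger_gap: 0.0104
```

```bash
cat >> h.py <<'E'
BOX=(0.5136,-0.0022,1.5664)
H=.197; OX=.0035
def plan(th,xt,zt,y=0.):
    "TCP pose (pos, Rot) for filter tilt th deg, tongue tip at box xt,zt mm"
    a=np.radians(th); b=BOX[2]
    xf=np.array([np.cos(a),0,np.sin(a)]); zf=np.array([-np.sin(a),0,np.cos(a)]); yf=np.array([0,1,0])
    p=np.array([xt,y,zt])/1000+.086*xf-OX*xf+H*zf
    B=R.from_euler('z',b)
    return B.apply(p)+[BOX[0],BOX[1],0], B*R.from_matrix(np.c_[xf,-yf,-zf])
def cur():
    s=get_state(); return s["tcp_pos"],R.from_quat(np.roll(s["orientation"],-1))
def tipnow():
    "predicted filter pose in box frame from measured TCP"
    p,r=cur(); B=R.from_euler('z',BOX[2]).inv()
    o=p+r.apply([OX,0,H]); M=(B*r).as_matrix()
    T=p+r.apply([OX-.086,0,H]); F=p+r.apply([OX+.086,0,H])
    f=lambda P:(B.apply(P-[BOX[0],BOX[1],0])*1000).round(1)
    print("tip",f(T),"far",f(F),"tilt",np.degrees(np.arctan2(M[2,0],M[0,0])).round(2),"yaw err",np.degrees(np.arctan2(M[1,0],M[0,0])).round(2))
def delta(p1,r1,p0=None,r0=None):
    if p0 is None: p0,r0=cur()
    print("shift cm",(r0.inv().apply(p1-p0)*100).round(2),"turn deg",np.degrees((r0.inv()*r1).as_rotvec()).round(2))
E
python3 - <<'E'
from h import *
show(); tipnow()
snap("d")
im=cv2.imread("pics/d_scene.png")[40:240,180:400]; it=cv2.imread("pics/d_top.png")[100:300,250:470]
o=np.hstack([im,it]).astype(float); o=((o/255)**.5*255).astype(np.uint8)
cv2.imwrite("pics/d.png",cv2.resize(o,None,fx=1.8,fy=1.8,interpolation=cv2.INTER_CUBIC))
E
```

```text
t 9.05 tcp [ 0.5126 -0.0691  0.5318] F [-0.3  0.1 -2.2] gap 0.0104
[[0.005, 1.0, 0.001], [0.868, -0.005, 0.497], [0.497, -0.001, -0.868]]
q [-0.404  0.28   0.26   1.771  0.475  1.118]
tip [-40.5   0.9 319.9] far [108.7   0.8 405.4] tilt 29.82 yaw err -0.06
```

View pics/d.png

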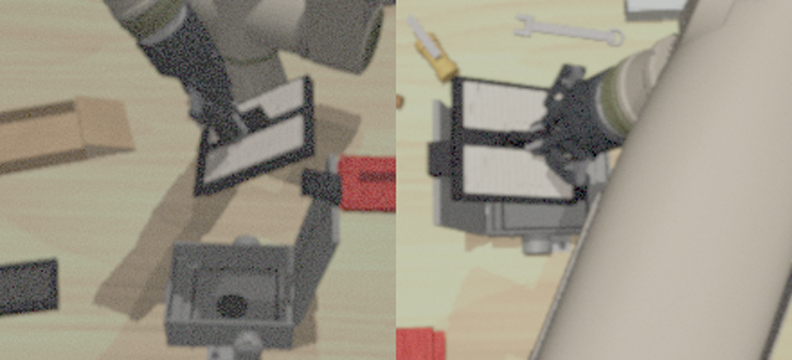

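The tilt direction is right, with the tongue edge low toward the latch side. I'll overlay the predicted filter and box outlines to check the in-hand pose.

```bash
cat >> h.py <<'E'
def overlay(n,f,dst,x0,y0,x1,y1,s):
    p,r=cur(); im=cv2.imread(f)[y0:y1,x0:x1].astype(float); im=((im/255)**.55*255).astype(np.uint8)
    I=cv2.resize(im,None,fx=s,fy=s,interpolation=cv2.INTER_CUBIC)
    def line(P,c):
        q=((proj(n,P)-[x0,y0]+.5)*s).round().astype(int)
        cv2.polylines(I,[q.reshape(-1,1,2)],True,c,1)
    F=lambda L:np.array([p+r.apply([OX+a/1000,-b/1000,H-c/1000]) for a,b,c in L])
    line(F([(86,-69,18),(86,69,18),(-68,69,18),(-68,-69,18)]),(0,255,0))
    line(F([(-86,-62,0),(-86,62,0),(-68,62,0),(-68,-62,0)]),(0,0,255))
    line(F([(-35,6,48),(35,6,48),(35,-6,48),(-35,-6,48)]),(255,0,255))
    line(box2w([(100,80,72),(-100,80,72),(-100,-80,72),(100,-80,72)],BOX),(255,255,0))
    line(box2w([(88,75,72),(-95,75,72),(-95,-75,72),(88,-75,72)],BOX),(255,255,0))
    line(box2w([(-79,75,33),(-79,-75,33)],BOX),(0,255,255))
    line(box2w([(-63,65,16),(-63,-65,16),(68,-65,16),(68,65,16)],BOX),(0,128,255))
    cv2.imwrite(dst,I)
E
python3 - <<'E'
from h import *
overlay("scene","pics/d_scene.png","pics/d_o1.png",260,60,390,250,3.1)
overlay("top","pics/d_top.png","pics/d_o2.png",250,120,400,260,4)
a=cv2.imread("pics/d_o1.png");b=cv2.imread("pics/d_o2.png");cv2.imwrite("pics/d_o1.png",a)
E
```

```text
(no output)
```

View pics/d_o1.png

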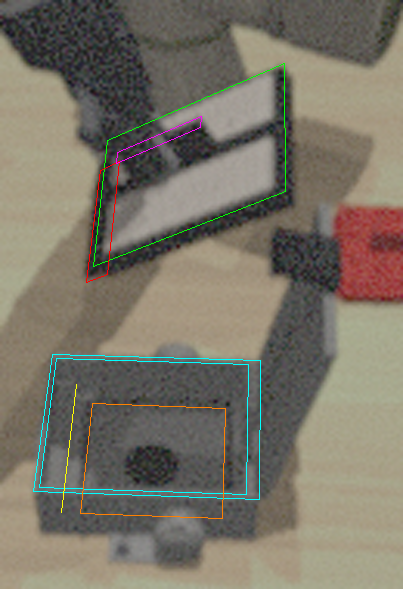

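View pics/d_o2.png

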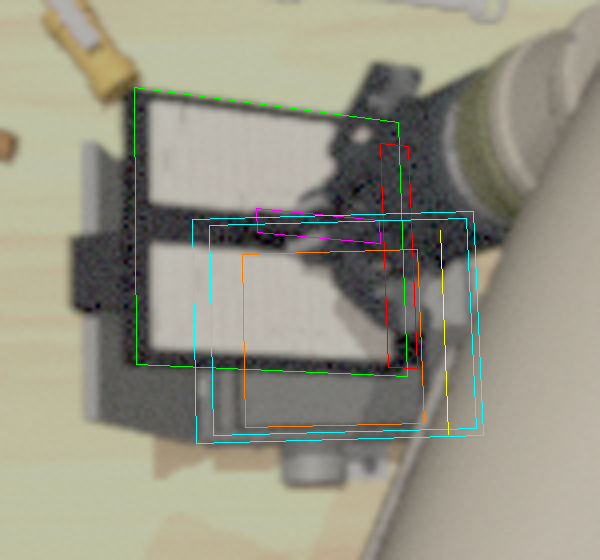

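The filter matches its predicted outline to within about 1 to 2 px once the visible side faces are allowed for. Next I'll compute the approach deltas.

Run:
```python
from h import *
W=[(30,-118,110),(30,-70,92),(30,-70,30),(24,-74,20),(20,-78,18),(20,-82,18),(17,-87,18),(14,-91,18),(8,-92,17.5),(0,-92,16.5)]
p,r=cur()
for w in W:
    q=plan(*w,y=0); print(w,q[0].round(3)); delta(*q,p,r); p,r=q
```

```text
(30, -118, 110) [ 0.513 -0.147  0.322]
shift cm [-17.33   0.08  14.37] turn deg [0.01 0.14 0.03]
(30, -70, 92) [ 0.513 -0.099  0.304]
shift cm [3.26 0.   3.96] turn deg [0. 0. 0.]
(30, -70, 30) [ 0.513 -0.099  0.242]
shift cm [-3.1   0.    5.37] turn deg [0. 0. 0.]
(24, -74, 20) [ 0.513 -0.081  0.234]
shift cm [ 1.17 -0.    1.64] turn deg [ 0. -6. -0.]
(20, -78, 18) [ 0.513 -0.07   0.231]
shift cm [0.91 0.   0.64] turn deg [ 0. -4.  0.]
(20, -82, 18) [ 0.513 -0.074  0.231]
shift cm [-0.38  0.   -0.14] turn deg [0. 0. 0.]
(17, -87, 18) [ 0.513 -0.068  0.231]
shift cm [ 0.55 -0.    0.29] turn deg [ 0. -3.  0.]
(14, -91, 18) [ 0.513 -0.061  0.229]
shift cm [0.64 0.   0.34] turn deg [ 0. -3.  0.]
(8, -92, 17.5) [ 0.513 -0.04   0.224]
shift cm [1.9  0.   0.99] turn deg [-0. -6. -0.]
(0, -92, 16.5) [ 0.514 -0.012  0.214]
shift cm [ 2.65 -0.    1.44] turn deg [ 0. -8.  0.]
```

Call:
carry_out:
  motion:
    - {"jaw": -1, "tx": -3.47, "ty": 0, "tz": 2.87, "wx": 0, "wy": 0, "wz": 0}
    - {"jaw": -1, "tx": -3.47, "ty": 0, "tz": 2.87, "wx": 0, "wy": 0, "wz": 0}
    - {"jaw": -1, "tx": -3.47, "ty": 0.1, "tz": 2.87, "wx": 0, "wy": 0, "wz": 0}
    - {"jaw": -1, "tx": -3.47, "ty": 0, "tz": 2.87, "wx": 0, "wy": 0, "wz": 0}
    - {"jaw": -1, "tx": -3.47, "ty": 0, "tz": 2.87, "wx": 0, "wy": 0.1, "wz": 0}
    - {"jaw": -1, "tx": 1.63, "ty": 0, "tz": 1.98, "wx": 0, "wy": 0, "wz": 0}
    - {"jaw": -1, "tx": 1.63, "ty": 0, "tz": 1.98, "wx": 0, "wy": 0, "wz": 0}
    - {"jaw": -1, "tx": 0, "ty": 0, "tz": 0, "wx": 0, "wy": 0, "wz": 0}
    - {"jaw": -1, "tx": 0, "ty": 0, "tz": 0, "wx": 0, "wy": 0, "wz": 0}

```text
clock: 10.28
tcp_pos: [0.5136, -0.0993, 0.3045]
orientation: [-0.182, 0.684, 0.682, 0.184]
wrist_force: [-0.1, -1.0, -3.0]
finger_gap: 0.0108
```

Run:
```python
from h import *
show(); tipnow()
snap("e")
overlay("scene","pics/e_scene.png","pics/e_o1.png",255,100,390,250,4)
overlay("top","pics/e_top.png","pics/e_o2.png",250,140,400,260,4)
a=cv2.imread("pics/e_o1.png");b=cv2.imread("pics/e_o2.png")
print(a.shape,b.shape)
```

```text
t 10.28 tcp [ 0.5136 -0.0993  0.3045] F [-0.1 -1.  -3. ] gap 0.0108
[[0.003, 1.0, 0.003], [0.866, -0.004, 0.5], [0.5, 0.001, -0.866]]
q [-0.456  0.371 -0.177  1.269  0.467  1.059]
tip [-70.1  -0.7  92.6] far [ 78.9  -0.5 178.6] tilt 30.0 yaw err 0.08
(600, 540, 3) (480, 600, 3)
```

View pics/e_o1.png

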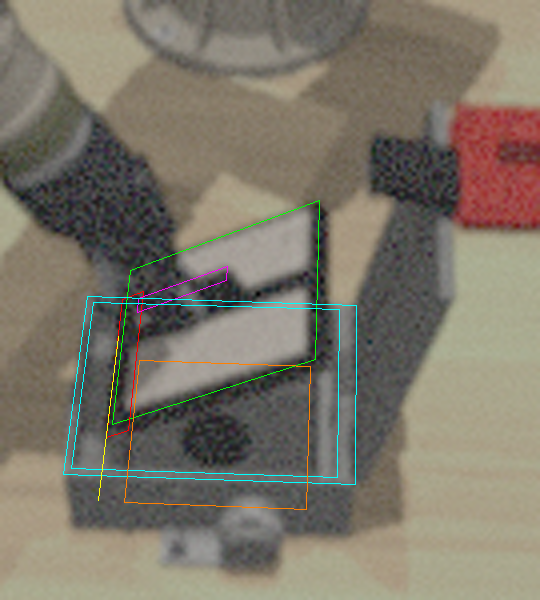

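View pics/e_o2.png

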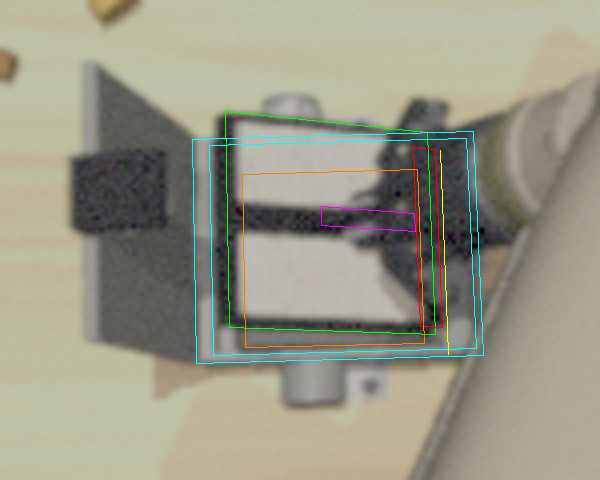

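The filter lies as predicted in both views: the tongue's outline (red) is just inside the lip edge (yellow), and the far end clears the latch case. Going into the box, then hooking gradually.

Call:
carry_out:
  motion:
    - {"jaw": -1, "tx": -1.03, "ty": 0, "tz": 1.8, "wx": 0, "wy": 0, "wz": 0}
    - {"jaw": -1, "tx": -1.03, "ty": 0, "tz": 1.8, "wx": 0, "wy": 0, "wz": 0}
    - {"jaw": -1, "tx": -1.03, "ty": 0, "tz": 1.8, "wx": 0, "wy": 0, "wz": 0}
    - {"jaw": -1, "tx": 0.6, "ty": 0, "tz": 0.8, "wx": 0, "wy": -3, "wz": 0}
    - {"jaw": -1, "tx": 0.6, "ty": 0, "tz": 0.8, "wx": 0, "wy": -3, "wz": 0}
    - {"jaw": -1, "tx": 0, "ty": 0, "tz": 0, "wx": 0, "wy": 0, "wz": 0}

```text
clock: 11.12
tcp_pos: [0.5134, -0.0808, 0.2335]
orientation: [-0.147, 0.693, 0.69, 0.148]
wrist_force: [0.2, -0.8, -3.1]
finger_gap: 0.0106
```

Run:
```python
from h import *
show(); tipnow()
p,r=cur()
for w in [(20,-78,18),(20,-82,18),(17,-87,18),(14,-91,18),(8,-92,17.5),(0,-92,16.5)]:
    q=plan(*w,y=0); print(w,q[0].round(3)); delta(*q,p,r); p,r=q
```

```text
t 11.12 tcp [ 0.5134 -0.0808  0.2335] F [ 0.2 -0.8 -3.1] gap 0.0106
[[0.004, 1.0, 0.002], [0.913, -0.004, 0.408], [0.408, 0.001, -0.913]]
q [-0.404  0.397 -0.31   1.036  0.386  1.137]
tip [-73.5  -0.2  20. ] far [83.5 -0.2 90.2] tilt 24.09 yaw err 0.01
(20, -78, 18) [ 0.513 -0.07   0.231]
shift cm [ 0.89 -0.01  0.64] turn deg [ 0.03 -4.09  0.01]
(20, -82, 18) [ 0.513 -0.074  0.231]
shift cm [-0.38  0.   -0.14] turn deg [0. 0. 0.]
(17, -87, 18) [ 0.513 -0.068  0.231]
shift cm [ 0.55 -0.    0.29] turn deg [ 0. -3.  0.]
(14, -91, 18) [ 0.513 -0.061  0.229]
shift cm [0.64 0.   0.34] turn deg [ 0. -3.  0.]
(8, -92, 17.5) [ 0.513 -0.04   0.224]
shift cm [1.9  0.   0.99] turn deg [-0. -6. -0.]
(0, -92, 16.5) [ 0.514 -0.012  0.214]
shift cm [ 2.65 -0.    1.44] turn deg [ 0. -8.  0.]
```

No contact, and the tip is at (-73.5, 20). Tilting to 20° and hooking.

Call:
carry_out:
  motion:
    - {"jaw": -1, "tx": 0.45, "ty": 0, "tz": 0.32, "wx": 0, "wy": -2, "wz": 0}
    - {"jaw": -1, "tx": 0.45, "ty": 0, "tz": 0.32, "wx": 0, "wy": -2, "wz": 0}
    - {"jaw": -1, "tx": -0.2, "ty": 0, "tz": -0.07, "wx": 0, "wy": 0, "wz": 0}
    - {"jaw": -1, "tx": -0.2, "ty": 0, "tz": -0.07, "wx": 0, "wy": 0, "wz": 0}
    - {"jaw": -1, "tx": 0, "ty": 0, "tz": 0, "wx": 0, "wy": 0, "wz": 0}

```text
clock: 11.75
tcp_pos: [0.5135, -0.0747, 0.2308]
orientation: [-0.123, 0.698, 0.694, 0.124]
wrist_force: [0.4, -0.0, -3.5]
finger_gap: 0.0108
```

Run:
```python
from h import *
show(); tipnow()
p,r=cur()
for w in [(20,-82,18),(17,-87,18),(14,-91,18),(8,-92,17.5),(0,-92,16.5)]:
    q=plan(*w,y=0); print(w,q[0].round(3)); delta(*q,p,r); p,r=q
```

```text
t 11.75 tcp [ 0.5135 -0.0747  0.2308] F [ 0.4 -0.  -3.5] gap 0.0108
[[0.005, 1.0, 0.002], [0.939, -0.005, 0.344], [0.344, 0.0, -0.939]]
q [-0.379  0.381 -0.331  0.992  0.326  1.175]
tip [-82.3  -0.2  17.5] far [79.3 -0.4 76.6] tilt 20.1 yaw err -0.06
(20, -82, 18) [ 0.513 -0.074  0.231]
shift cm [ 0.08 -0.02 -0.02] turn deg [ 0.03 -0.1  -0.05]
(17, -87, 18) [ 0.513 -0.068  0.231]
shift cm [ 0.55 -0.    0.29] turn deg [ 0. -3.  0.]
(14, -91, 18) [ 0.513 -0.061  0.229]
shift cm [0.64 0.   0.34] turn deg [ 0. -3.  0.]
(8, -92, 17.5) [ 0.513 -0.04   0.224]
shift cm [1.9  0.   0.99] turn deg [-0. -6. -0.]
(0, -92, 16.5) [ 0.514 -0.012  0.214]
shift cm [ 2.65 -0.    1.44] turn deg [ 0. -8.  0.]
```

Call:
carry_out:
  motion:
    - {"jaw": -1, "tx": 0.3, "ty": 0, "tz": 0.14, "wx": 0, "wy": -1.5, "wz": 0}
    - {"jaw": -1, "tx": 0.3, "ty": 0, "tz": 0.13, "wx": 0, "wy": -1.6, "wz": 0}
    - {"jaw": -1, "tx": 0.32, "ty": 0, "tz": 0.17, "wx": 0, "wy": -1.5, "wz": 0}
    - {"jaw": -1, "tx": 0.32, "ty": 0, "tz": 0.17, "wx": 0, "wy": -1.5, "wz": 0}
    - {"jaw": -1, "tx": 0, "ty": 0, "tz": 0, "wx": 0, "wy": 0, "wz": 0}

```text
clock: 12.38
tcp_pos: [0.5133, -0.06, 0.2288]
orientation: [-0.086, 0.703, 0.7, 0.086]
wrist_force: [0.8, -1.1, -1.9]
finger_gap: 0.0105
```

Run:
```python
from h import *
show(); tipnow()
p,r=cur()
for w in [(8,-92,17.5),(0,-92,16.5)]:
    q=plan(*w,y=0); print(w,q[0].round(3)); delta(*q,p,r); p,r=q
snap("f")
overlay("scene","pics/f_scene.png","pics/f_o1.png",255,100,390,250,4)
crop("pics/f_scene.png","pics/f_s.png",260,150,370,250,6)
```

```text
t 12.38 tcp [ 0.5133 -0.06    0.2288] F [ 0.8 -1.1 -1.9] gap 0.0105
[[0.004, 1.0, 0.001], [0.97, -0.004, 0.241], [0.241, 0.0, -0.97]]
q [-0.329  0.356 -0.361  0.933  0.231  1.237]
tip [-90.3   0.   17.7] far [76.6  0.1 59.3] tilt 13.97 yaw err 0.02
(8, -92, 17.5) [ 0.513 -0.04   0.224]
shift cm [1.84 0.01 0.95] turn deg [-0.   -5.97  0.02]
(0, -92, 16.5) [ 0.514 -0.012  0.214]
shift cm [ 2.65 -0.    1.44] turn deg [ 0. -8.  0.]
```

View pics/f_o1.png

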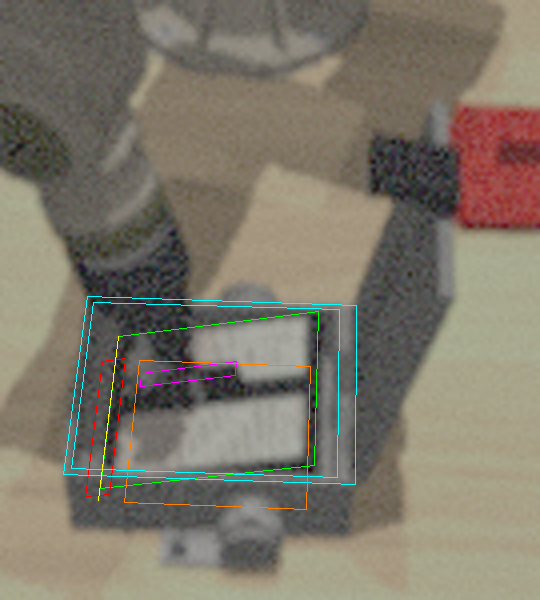

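View pics/f_s.png

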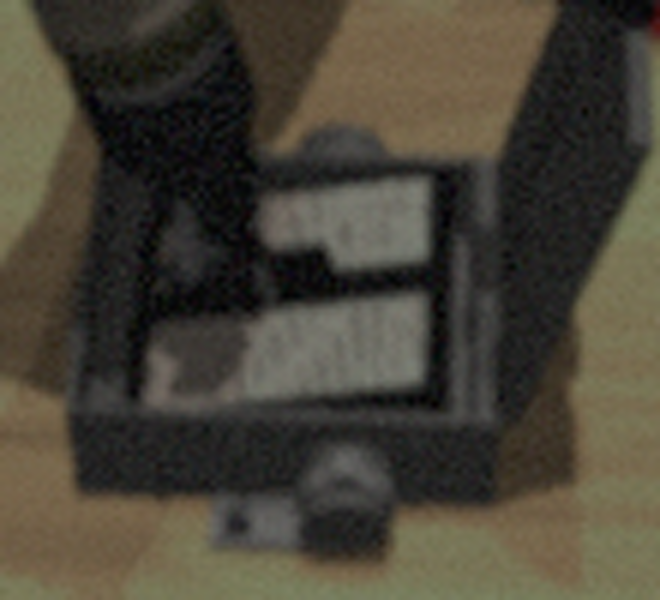

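No real contact forces, and the filter frame is inside the rim with its left edge at the lip. Lowering the far edge.

Call:
carry_out:
  motion:
    - {"jaw": -1, "tx": 0.6, "ty": 0, "tz": 0.3, "wx": 0, "wy": -2, "wz": 0}
    - {"jaw": -1, "tx": 0.6, "ty": 0, "tz": 0.3, "wx": 0, "wy": -2, "wz": 0}
    - {"jaw": -1, "tx": 0.6, "ty": 0, "tz": 0.33, "wx": 0, "wy": -2, "wz": 0}
    - {"jaw": -1, "tx": 0, "ty": 0, "tz": 0, "wx": 0, "wy": 0, "wz": 0}

```text
clock: 12.98
tcp_pos: [0.5133, -0.0402, 0.2232]
orientation: [-0.049, 0.707, 0.704, 0.049]
wrist_force: [-0.4, -0.2, -2.9]
finger_gap: 0.0103
```

Run:
```python
from h import *
show(); tipnow()
p,r=cur()
for w in [(4,-91,17),(0,-91,16.5)]:
    q=plan(*w,y=0); print(w,q[0].round(3)); delta(*q,p,r); p,r=q
```

```text
t 12.97 tcp [ 0.5133 -0.0402  0.2232] F [-0.4 -0.2 -2.9] gap 0.0103
[[0.003, 1.0, 0.0], [0.99, -0.003, 0.139], [0.139, -0.0, -0.99]]
q [-0.268  0.342 -0.391  0.875  0.134  1.304]
tip [-92.3   0.2  16.7] far [78.   0.4 40.6] tilt 7.98 yaw err 0.05
(4, -91, 17) [ 0.514 -0.025  0.219]
shift cm [1.48 0.02 0.61] turn deg [-0.03 -3.98  0.05]
(0, -91, 16.5) [ 0.514 -0.011  0.214]
shift cm [1.35 0.   0.67] turn deg [ 0. -4. -0.]
```

Call:
carry_out:
  motion:
    - {"jaw": -1, "tx": 0.7, "ty": 0, "tz": 0.3, "wx": 0, "wy": -2, "wz": 0}
    - {"jaw": -1, "tx": 0.7, "ty": 0, "tz": 0.3, "wx": 0, "wy": -2, "wz": 0}
    - {"jaw": -1, "tx": 0.67, "ty": 0, "tz": 0.32, "wx": 0, "wy": -2, "wz": 0}
    - {"jaw": -1, "tx": 0.67, "ty": 0, "tz": 0.34, "wx": 0, "wy": -2, "wz": 0}
    - {"jaw": -1, "tx": 0, "ty": 0, "tz": 0, "wx": 0, "wy": 0, "wz": 0}

```text
clock: 13.6
tcp_pos: [0.5137, -0.012, 0.2133]
orientation: [0.0, 0.708, 0.706, -0.0]
wrist_force: [-0.3, -0.3, -3.0]
finger_gap: 0.0106
```

Run:
```python
from h import *
show(); tipnow()
snap("g")
overlay("scene","pics/g_scene.png","pics/g_o1.png",255,120,390,250,5)
overlay("top","pics/g_top.png","pics/g_o2.png",250,140,400,260,5)
```

```text
t 13.6 tcp [ 0.5137 -0.012   0.2133] F [-0.3 -0.3 -3. ] gap 0.0106
[[0.004, 1.0, 0.0], [1.0, -0.004, -0.001], [-0.001, 0.0, -1.0]]
q [-1.800e-01  3.390e-01 -4.210e-01  8.110e-01 -1.000e-03  1.395e+00]
tip [-92.4  -0.3  16.3] far [79.6 -0.1 16.2] tilt -0.03 yaw err 0.04
```

View pics/g_o1.png

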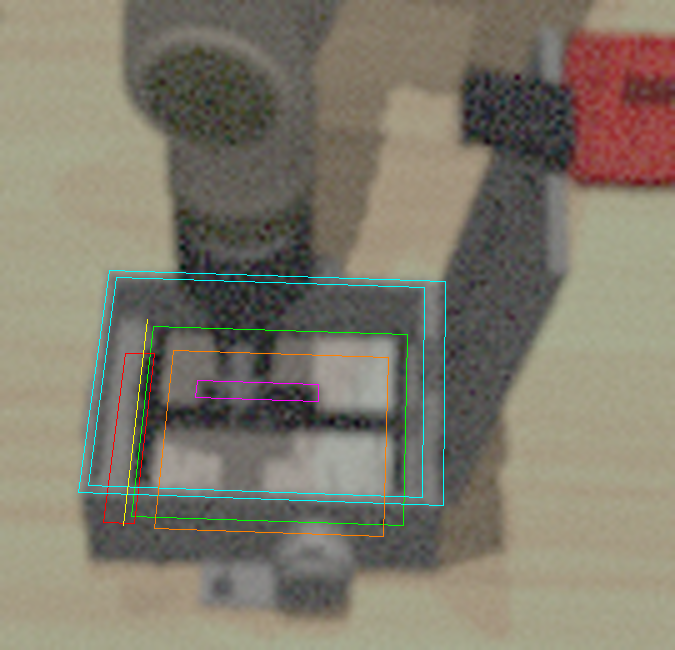

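View pics/g_o2.png

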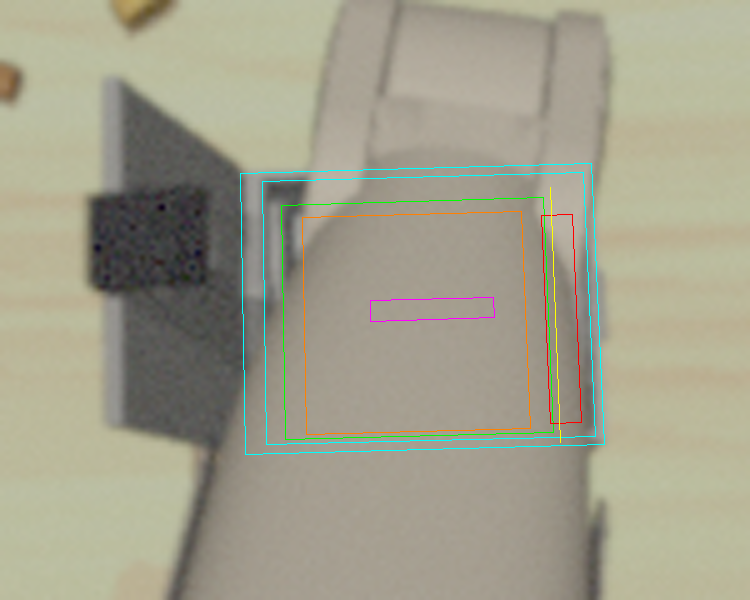

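The filter is flat at z≈16.3 mm with the tip at x≈-92, and no contact loads. Releasing, then retreating straight up.

Call:
carry_out:
  motion:
    - {"jaw": 0, "tx": 0, "ty": 0, "tz": 0, "wx": 0, "wy": 0, "wz": 0}
    - {"jaw": 0, "tx": 0, "ty": 0, "tz": 0, "wx": 0, "wy": 0, "wz": 0}
    - {"jaw": 0, "tx": 0, "ty": 0, "tz": 0, "wx": 0, "wy": 0, "wz": 0}
    - {"jaw": 0, "tx": 0, "ty": 0, "tz": -1, "wx": 0, "wy": 0, "wz": 0}
    - {"jaw": 0, "tx": 0, "ty": 0, "tz": -4, "wx": 0, "wy": 0, "wz": 0}
    - {"jaw": 0, "tx": 0, "ty": 0, "tz": -5, "wx": 0, "wy": 0, "wz": 0}
    - {"jaw": 0, "tx": -2, "ty": 0, "tz": -5, "wx": 0, "wy": 0, "wz": 0}
    - {"jaw": 0, "tx": -3, "ty": 0, "tz": -5, "wx": 0, "wy": 0, "wz": 0}
    - {"jaw": -1, "tx": -3, "ty": 0, "tz": -5, "wx": 0, "wy": 0, "wz": 0}
    - {"jaw": -1, "tx": -2, "ty": 0, "tz": -5, "wx": 0, "wy": 0, "wz": 0}
    - {"jaw": -1, "tx": 0, "ty": 0, "tz": -2, "wx": 0, "wy": 0, "wz": 0}

```text
clock: 15.08
tcp_pos: [0.5128, -0.1141, 0.5374]
orientation: [0.003, 0.71, 0.705, 0.001]
wrist_force: [0.3, 0.6, -0.7]
finger_gap: -0.0002
```

Run:
```python
from h import *
show()
snap("h")
crop("pics/h_scene.png","pics/h_s.png",255,120,390,250,5)
crop("pics/h_top.png","pics/h_t.png",250,140,400,260,5)
```

```text
t 15.07 tcp [ 0.5128 -0.1141  0.5374] F [ 0.3  0.6 -0.7] gap -0.0002
[[0.007, 1.0, 0.005], [1.0, -0.007, -0.002], [-0.002, 0.005, -1.0]]
q [-0.372  0.213  0.235  1.587 -0.     1.206]
```

View pics/h_s.png

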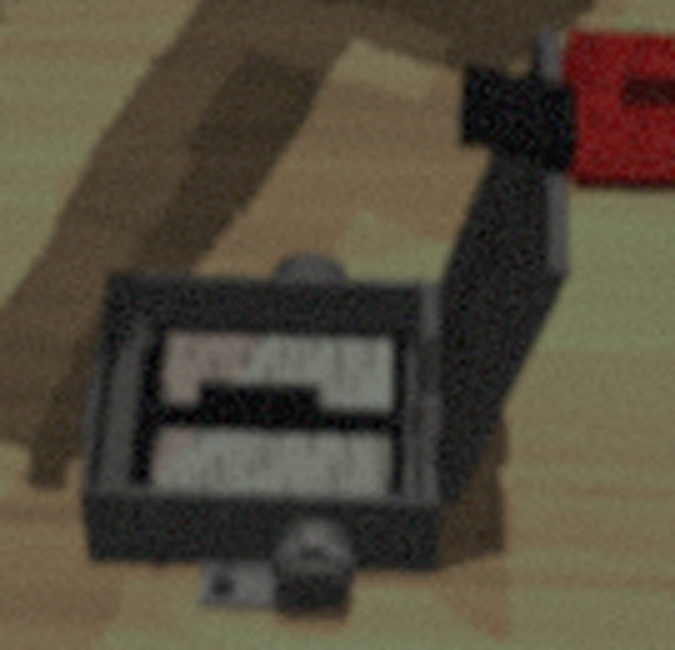

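View pics/h_t.png

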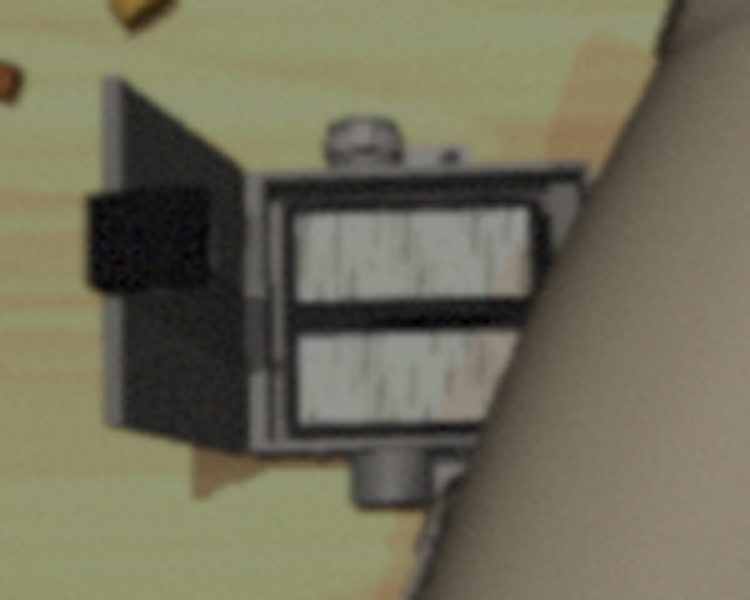

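The filter lies flat inside the box, with the lip strip visible on its left. I'll check its position along x numerically.

Run:
```python
from h import *
Bi=R.from_euler('z',BOX[2]).inv()
def b(n,uv,off,s,z):
    P=at_z(n,un(uv,off,s),z/1000); return (Bi.apply(P-[BOX[0],BOX[1],0])*1000).round(1)
from fit import un
t=lambda u,v,z:b("top",(u,v),(250,140),5,z)
c=lambda u,v,z:b("scene",(u,v),(255,120),5,z)
print("far edge top",t(287,320,34)," far edge scene",c(403,410,34))
print("side edges top",t(400,200,34),t(400,432,34),"fin scene ends",c(203,385,64),c(318,387,64))
print("hinge wall inner top",t(258,320,72), "scene",c(420,400,72),"latch wall inner scene",c(100,400,72),"outer top",t(245,320,72),"outer scene",c(440,400,72))
print("left dark edge scene at z33",c(140,410,33), "corners z34", c(165,331,34),c(395,338,34))
```

```text
far edge top [76.8 -0.  34. ]  far edge scene [78.  11.6 34. ]
side edges top [  8.9 -69.5  34. ] [12.8 67.1 34. ] fin scene ends [-37.7   2.4  64. ] [28.4  3.7 64. ]
hinge wall inner top [91.   5.2 72. ] scene [86.7 -9.2 72. ] latch wall inner scene [-94.5 -16.8  72. ] outer top [98.4  5.  72. ] outer scene [98.  -8.8 72. ]
left dark edge scene at z33 [-76.5   5.9  33. ] corners z34 [-66.9  65.2  34. ] [72.3 65.6 34. ]
```

The tip is at x≈-91 to -94 mm (required below -83), flat, so the milestone conditions hold. Next is the cover: fingers shut, go over and down behind it.

Call:
carry_out:
  motion:
    - {"jaw": -1, "tx": 5.2, "ty": 0, "tz": 0, "wx": 0, "wy": 0, "wz": 0}
    - {"jaw": -1, "tx": 5.2, "ty": 0, "tz": 0, "wx": 0, "wy": 0, "wz": 0}
    - {"jaw": -1, "tx": 5.2, "ty": 0, "tz": 0, "wx": 0, "wy": 0, "wz": 0}
    - {"jaw": -1, "tx": 5.2, "ty": 0, "tz": 0, "wx": 0, "wy": 0, "wz": 0}
    - {"jaw": -1, "tx": 5.2, "ty": 0, "tz": 0, "wx": 0, "wy": 0, "wz": 0}
    - {"jaw": -1, "tx": 5.2, "ty": 0, "tz": 0, "wx": 0, "wy": 0, "wz": 0}
    - {"jaw": -1, "tx": 0, "ty": 0, "tz": 0, "wx": 0, "wy": 0, "wz": 0}
    - {"jaw": -1, "tx": 0, "ty": 0, "tz": 4, "wx": 0, "wy": 0, "wz": 0}
    - {"jaw": -1, "tx": 0, "ty": 0, "tz": 4, "wx": 0, "wy": 0, "wz": 0}
    - {"jaw": -1, "tx": 0, "ty": 0, "tz": 4, "wx": 0, "wy": 0, "wz": 0}
    - {"jaw": -1, "tx": 0, "ty": 0, "tz": 0, "wx": 0, "wy": 0, "wz": 0}

```text
clock: 16.55
tcp_pos: [0.5132, 0.1982, 0.4096]
orientation: [-0.002, 0.709, 0.705, -0.004]
wrist_force: [-0.7, 0.4, 0.9]
finger_gap: -0.0
```

Run:
```python
from h import *
show()
snap("i")
a=cv2.imread("pics/i_scene.png")[60:250,230:450];b=cv2.imread("pics/i_top.png")[90:280,200:420]
o=np.hstack([a,b]).astype(float); o=((o/255)**.6*255).astype(np.uint8)
cv2.imwrite("pics/i.png",cv2.resize(o,None,fx=1.8,fy=1.8,interpolation=cv2.INTER_CUBIC))
```

```text
t 16.55 tcp [0.5132 0.1982 0.4096] F [-0.7  0.4  0.9] gap -0.0
[[0.006, 1.0, -0.008], [1.0, -0.006, -0.002], [-0.002, -0.008, -1.0]]
q [ 0.223  0.268 -0.004  1.307 -0.     1.799]
```

View pics/i.png

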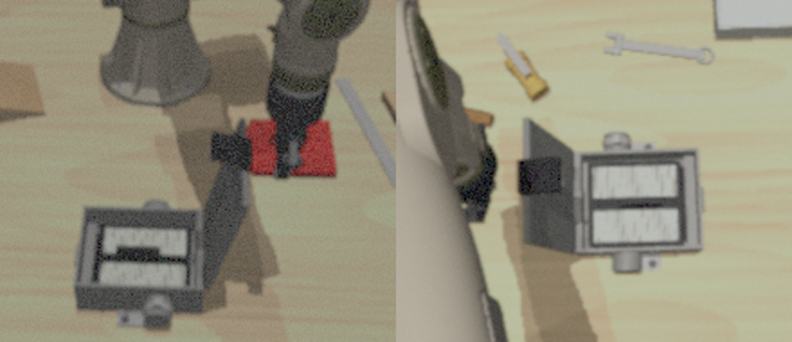

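The gripper is behind the cover. Pushing toward the latch side, slightly raised.

Call:
carry_out:
  motion:
    - {"jaw": -1, "tx": -1.5, "ty": 0, "tz": -0.6, "wx": 0, "wy": 0, "wz": 0}
    - {"jaw": -1, "tx": -1.5, "ty": 0, "tz": 0, "wx": 0, "wy": 0, "wz": 0}
    - {"jaw": -1, "tx": -1.5, "ty": 0, "tz": 0, "wx": 0, "wy": 0, "wz": 0}
    - {"jaw": -1, "tx": -1.5, "ty": 0, "tz": 0, "wx": 0, "wy": 0, "wz": 0}
    - {"jaw": -1, "tx": -1.5, "ty": 0, "tz": 0, "wx": 0, "wy": 0, "wz": 0}

```text
clock: 17.27
tcp_pos: [0.5143, 0.123, 0.4193]
orientation: [0.0, 0.709, 0.705, 0.0]
wrist_force: [-0.7, 1.2, 0.2]
finger_gap: -0.0002
```

Run:
```python
from h import *
show()
```

```text
t 17.27 tcp [0.5143 0.123  0.4193] F [-0.7  1.2  0.2] gap -0.0002
[[0.005, 1.0, 0.0], [1.0, -0.005, -0.0], [-0.0, 0.0, -1.0]]
q [ 0.083  0.219 -0.043  1.308 -0.     1.659]
```

Call:
carry_out:
  motion:
    - {"jaw": -1, "tx": -1.5, "ty": 0, "tz": 0, "wx": 0, "wy": 0, "wz": 0}
    - {"jaw": -1, "tx": -1.5, "ty": 0, "tz": 0, "wx": 0, "wy": 0, "wz": 0}
    - {"jaw": -1, "tx": -1.5, "ty": 0, "tz": 0, "wx": 0, "wy": 0, "wz": 0}
    - {"jaw": -1, "tx": -1.5, "ty": 0, "tz": 0, "wx": 0, "wy": 0, "wz": 0}
    - {"jaw": -1, "tx": -1.5, "ty": 0, "tz": 0, "wx": 0, "wy": 0, "wz": 0}

```text
clock: 17.9
tcp_pos: [0.514, 0.0482, 0.4192]
orientation: [0.0, 0.709, 0.705, -0.0]
wrist_force: [0.2, 1.5, 0.5]
finger_gap: 0.0
```

Run:
```python
from h import *
show()
snap("j")
a=cv2.imread("pics/j_scene.png")[60:250,230:450];b=cv2.imread("pics/j_top.png")[90:280,200:420]
o=np.hstack([a,b]).astype(float); o=((o/255)**.6*255).astype(np.uint8)
cv2.imwrite("pics/j.png",cv2.resize(o,None,fx=1.8,fy=1.8,interpolation=cv2.INTER_CUBIC))
```

```text
t 17.9 tcp [0.514  0.0482 0.4192] F [0.2 1.5 0.5] gap 0.0
[[0.005, 1.0, -0.0], [1.0, -0.005, -0.0], [-0.0, -0.0, -1.0]]
q [-0.062  0.195 -0.074  1.302 -0.     1.514]
```

View pics/j.png

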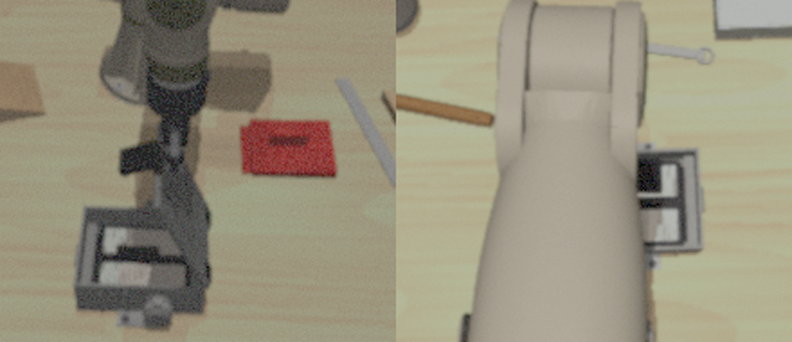

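The cover is following the finger, now at about 1.2 rad. Pushing on until it drops, then letting it settle.

Call:
carry_out:
  motion:
    - {"jaw": -1, "tx": -1.5, "ty": 0, "tz": 0, "wx": 0, "wy": 0, "wz": 0}
    - {"jaw": -1, "tx": -1.5, "ty": 0, "tz": 0.2, "wx": 0, "wy": 0, "wz": 0}
    - {"jaw": -1, "tx": -1.5, "ty": 0, "tz": 0.5, "wx": 0, "wy": 0, "wz": 0}
    - {"jaw": -1, "tx": -1.5, "ty": 0, "tz": 0.5, "wx": 0, "wy": 0, "wz": 0}
    - {"jaw": -1, "tx": -1, "ty": 0, "tz": 0, "wx": 0, "wy": 0, "wz": 0}
    - {"jaw": -1, "tx": 0, "ty": 0, "tz": 0, "wx": 0, "wy": 0, "wz": 0}
    - {"jaw": -1, "tx": 0, "ty": 0, "tz": 0, "wx": 0, "wy": 0, "wz": 0}
    - {"jaw": -1, "tx": 0, "ty": 0, "tz": 0, "wx": 0, "wy": 0, "wz": 0}

```text
clock: 19.0
tcp_pos: [0.5137, -0.0204, 0.4075]
orientation: [0.0, 0.709, 0.706, 0.0]
wrist_force: [0.1, 0.2, -0.7]
finger_gap: -0.0003
```

Run:
```python
from h import *
show()
snap("k")
a=cv2.imread("pics/k_scene.png")[60:250,230:450];b=cv2.imread("pics/k_top.png")[90:280,200:420]
o=np.hstack([a,b]).astype(float); o=((o/255)**.6*255).astype(np.uint8)
cv2.imwrite("pics/k.png",cv2.resize(o,None,fx=1.8,fy=1.8,interpolation=cv2.INTER_CUBIC))
```

```text
t 19.0 tcp [ 0.5137 -0.0204  0.4075] F [ 0.1  0.2 -0.7] gap -0.0003
[[0.004, 1.0, 0.0], [1.0, -0.004, -0.0], [-0.0, 0.0, -1.0]]
q [-0.196  0.194 -0.104  1.272 -0.     1.379]
```

View pics/k.png

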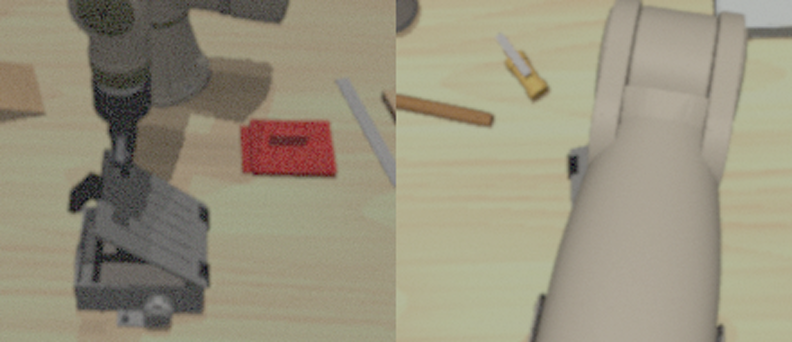

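The cover has passed its balance point and is sinking. Moving above the press point near the free edge while it settles.

Call:
carry_out:
  motion:
    - {"jaw": -1, "tx": -2, "ty": 0, "tz": 0, "wx": 0, "wy": 0, "wz": 0}
    - {"jaw": -1, "tx": -2, "ty": 0, "tz": 0, "wx": 0, "wy": 0, "wz": 0}
    - {"jaw": -1, "tx": -2, "ty": 0, "tz": 0, "wx": 0, "wy": 0, "wz": 0}
    - {"jaw": -1, "tx": -1, "ty": 0, "tz": 0, "wx": 0, "wy": 0, "wz": 0}
    - {"jaw": -1, "tx": 0, "ty": 0, "tz": 0, "wx": 0, "wy": 0, "wz": 0}
    - {"jaw": -1, "tx": 0, "ty": 0, "tz": 0, "wx": 0, "wy": 0, "wz": 0}
    - {"jaw": -1, "tx": 0, "ty": 0, "tz": 0, "wx": 0, "wy": 0, "wz": 0}
    - {"jaw": -1, "tx": 0, "ty": 0, "tz": 0, "wx": 0, "wy": 0, "wz": 0}
    - {"jaw": -1, "tx": 0, "ty": 0, "tz": 0, "wx": 0, "wy": 0, "wz": 0}
    - {"jaw": -1, "tx": 0, "ty": 0, "tz": 0, "wx": 0, "wy": 0, "wz": 0}

```text
clock: 20.35
tcp_pos: [0.5133, -0.0907, 0.4073]
orientation: [0.0, 0.709, 0.705, -0.0]
wrist_force: [-0.5, 0.4, -0.1]
finger_gap: -0.0002
```

Run:
```python
from h import *
show()
snap("l")
im=cv2.imread("pics/l_scene.png")[90:250,240:400].astype(float); im=((im/255)**.6*255).astype(np.uint8)
I=cv2.resize(im,None,fx=3.7,fy=3.7,interpolation=cv2.INTER_CUBIC)
for a,c in((0,(0,255,0)),(.09,(0,0,255))):
    for q in proj("scene",coverpts(a)): cv2.circle(I,tuple(((q-[240,90]+.5)*3.7).astype(int)),3,c,-1)
cv2.imwrite("pics/l.png",I)
```

```text
t 20.35 tcp [ 0.5133 -0.0907  0.4073] F [-0.5  0.4 -0.1] gap -0.0002
[[0.005, 1.0, 0.0], [1.0, -0.005, -0.0], [-0.0, 0.0, -1.0]]
q [-0.329  0.208 -0.087  1.276 -0.     1.247]
```

View pics/l.png

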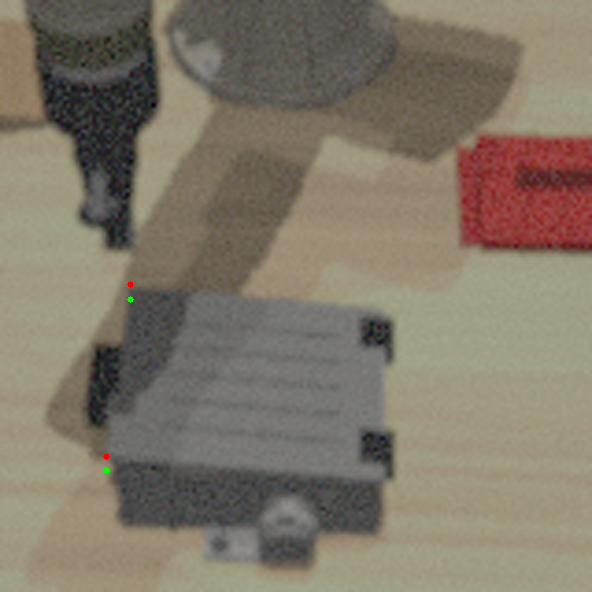

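The cover rests on the latch at about 0.09 rad (its corners match the red marks). Descending to just above it.

Call:
carry_out:
  motion:
    - {"jaw": -1, "tx": 0, "ty": 0, "tz": 3.5, "wx": 0, "wy": 0, "wz": 0}
    - {"jaw": -1, "tx": 0, "ty": 0, "tz": 4, "wx": 0, "wy": 0, "wz": 0}
    - {"jaw": -1, "tx": 0, "ty": 0, "tz": 3.5, "wx": 0, "wy": 0, "wz": 0}
    - {"jaw": -1, "tx": 0, "ty": 0, "tz": 1.5, "wx": 0, "wy": 0, "wz": 0}
    - {"jaw": -1, "tx": 0, "ty": 0, "tz": 0.5, "wx": 0, "wy": 0, "wz": 0}
    - {"jaw": -1, "tx": 0, "ty": 0, "tz": 0.5, "wx": 0, "wy": 0, "wz": 0}
    - {"jaw": -1, "tx": 0, "ty": 0, "tz": 0, "wx": 0, "wy": 0, "wz": 0}

```text
clock: 21.32
tcp_pos: [0.5139, -0.091, 0.2736]
orientation: [0.001, 0.709, 0.705, 0.0]
wrist_force: [-0.2, 0.3, 0.6]
finger_gap: -0.0001
```

Call:
carry_out:
  motion:
    - {"jaw": -1, "tx": 0, "ty": 0, "tz": 0.4, "wx": 0, "wy": 0, "wz": 0}
    - {"jaw": -1, "tx": 0, "ty": 0, "tz": 0.4, "wx": 0, "wy": 0, "wz": 0}
    - {"jaw": -1, "tx": 0, "ty": 0, "tz": 0, "wx": 0, "wy": 0, "wz": 0}

```text
clock: 21.7
tcp_pos: [0.5139, -0.0914, 0.2656]
orientation: [0.002, 0.709, 0.705, 0.0]
wrist_force: [-1.1, -3.2, 3.9]
finger_gap: -0.0001
```

Call:
carry_out:
  motion:
    - {"jaw": -1, "tx": 0, "ty": 0, "tz": 0.3, "wx": 0, "wy": 0, "wz": 0}
    - {"jaw": -1, "tx": 0, "ty": 0, "tz": 0.3, "wx": 0, "wy": 0, "wz": 0}
    - {"jaw": -1, "tx": 0, "ty": 0, "tz": 0, "wx": 0, "wy": 0, "wz": 0}

```text
clock: 22.08
tcp_pos: [0.5137, -0.091, 0.2588]
orientation: [0.001, 0.709, 0.705, 0.0]
wrist_force: [0.3, -1.3, 0.6]
finger_gap: -0.0
```

Call:
carry_out:
  motion:
    - {"jaw": -1, "tx": 0, "ty": 0, "tz": 0.3, "wx": 0, "wy": 0, "wz": 0}
    - {"jaw": -1, "tx": 0, "ty": 0, "tz": 0.1, "wx": 0, "wy": 0, "wz": 0}
    - {"jaw": -1, "tx": 0, "ty": 0, "tz": 0, "wx": 0, "wy": 0, "wz": 0}

```text
clock: 22.45
tcp_pos: [0.5134, -0.0906, 0.2553]
orientation: [0.0, 0.709, 0.705, 0.0]
wrist_force: [-2.0, 0.5, 10.0]
finger_gap: -0.0003
```

Call:
carry_out:
  motion:
    - {"jaw": -1, "tx": 0, "ty": 0, "tz": 0.2, "wx": 0, "wy": 0, "wz": 0}
    - {"jaw": -1, "tx": 0, "ty": 0, "tz": 0, "wx": 0, "wy": 0, "wz": 0}

```text
clock: 22.7
tcp_pos: [0.5133, -0.0905, 0.2551]
orientation: [0.001, 0.709, 0.706, 0.001]
wrist_force: [-6.7, 1.7, 23.4]
finger_gap: 0.0001
```

The surface is hard at z=0.082 (the shut height) with 23 N, so the latch should be in. Retreating to check that the cover stays down.

Call:
carry_out:
  motion:
    - {"jaw": -1, "tx": 0, "ty": 0, "tz": -1, "wx": 0, "wy": 0, "wz": 0}
    - {"jaw": -1, "tx": 0, "ty": 0, "tz": -4, "wx": 0, "wy": 0, "wz": 0}
    - {"jaw": -1, "tx": 0, "ty": 0, "tz": -5, "wx": 0, "wy": 0, "wz": 0}
    - {"jaw": -1, "tx": -4, "ty": 0, "tz": -5, "wx": 0, "wy": 0, "wz": 0}
    - {"jaw": -1, "tx": -5, "ty": 0, "tz": -4, "wx": 0, "wy": 0, "wz": 0}
    - {"jaw": -1, "tx": -5, "ty": -1, "tz": -2, "wx": 0, "wy": 0, "wz": 0}
    - {"jaw": -1, "tx": -4, "ty": -2, "tz": 0, "wx": 0, "wy": 0, "wz": 0}
    - {"jaw": -1, "tx": 0, "ty": 0, "tz": 0, "wx": 0, "wy": 0, "wz": 0}
    - {"jaw": -1, "tx": 0, "ty": 0, "tz": 0, "wx": 0, "wy": 0, "wz": 0}

```text
clock: 23.82
tcp_pos: [0.4824, -0.2682, 0.4595]
orientation: [-0.001, 0.709, 0.705, 0.0]
wrist_force: [-0.8, -0.9, -0.1]
finger_gap: -0.0002
```

Run:
```python
from h import *
show()
snap("m")
out=[]
for n,x0,y0 in(("scene",250,150),("top",285,150)):
    im=cv2.imread(f"pics/m_{n}.png")[y0:y0+100,x0:x0+110].astype(float); im=((im/255)**.6*255).astype(np.uint8)
    s=3.6;I=cv2.resize(im,None,fx=s,fy=s,interpolation=cv2.INTER_CUBIC)
    for a,c in((0,(0,255,0)),(.09,(0,0,255))):
        for q in proj(n,coverpts(a)): cv2.circle(I,tuple(((q-[x0,y0]+.5)*s).astype(int)),2,c,-1)
    out.append(I)
cv2.imwrite("pics/m.png",np.hstack(out))
```

```text
t 23.82 tcp [ 0.4824 -0.2682  0.4595] F [-0.8 -0.9 -0.1] gap -0.0002
[[0.005, 1.0, -0.001], [1.0, -0.005, 0.001], [0.001, -0.001, -1.0]]
q [-6.530e-01  2.600e-01  1.070e-01  1.419e+00  1.000e-03  9.230e-01]
```

View pics/m.png

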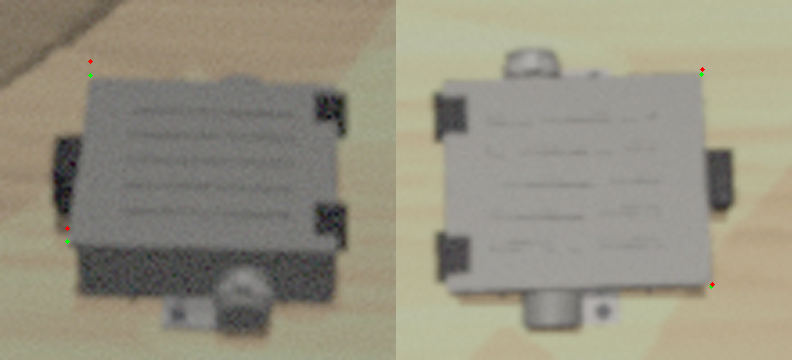

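View pics/m_top.png

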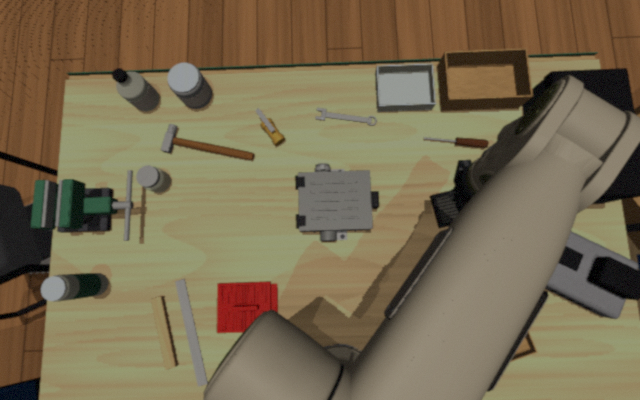

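The cover stays shut: its edge matches the 0 rad marks to about 1 px, as it did at 0.09 rad before pressing. The bystanders are where they were, and the arm is clear. Handing in.

Run:
```python
from h import *
print(env.hand_in()); show()
```

```text
the job is handed in; nothing more can be done
None
the job is handed in; nothing more can be done
```

The clean filter is back in the air box with its tongue under the lip, and the cover is shut and appears latched. I handed the job in at about 24 s of the 72 s allowed; the interface reports no verdict.

- **Filter:** I gripped the fin, tilted the filter 30°, hooked the tongue and lowered it level. After release, the pictures put the tongue edge at x ≈ -91 to -94 mm in the box frame (limit -83). The last hand pose had it level at z ≈ 16.3 mm.
- **Disagreement:** that range is the spread between the two ways I measured the tongue position. The fin ends gave about -91 mm and the far edge about -94 mm; either passes.
- **Cover and latch:** I pushed the cover from behind until it sank by itself, then pressed near the free edge. It came to a hard stop at the shut height of 82 mm with 23 N. After I let go it stayed at about 0 rad in both views, to about 1 px. The bolt cannot be read directly, so the latch is inferred from the press force and the cover staying down.
- **Other things:** the bystanders in view showed no movement in the last top view. The arm hid part of the right side (old frame, spray can), but it was never near them at bench height. The arm ended clear of everything.

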